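# Tighten the collar of a glue press with its bar

## Robot

A 6-joint arm with a two-finger parallel gripper is mounted at the origin on the work surface. World frame = base frame: x ahead of the robot, y to its left, z up, the work surface at z = 0. Lengths are in m, angles in rad, forces in N, time in s.
With the tool pointing down it reaches from about 0.325 to 0.9 m from the base axis. Payload 6.1 kg.
Tool frame: the origin (TCP) lies midway between the tips of the shut fingers; the grasp point (between the pads) lies 19 mm behind it (r.grip_point_offset is the distance from the TCP to the grasp point, in m); z points along the fingers, y is the direction in which the jaws open and shut (so a half turn about z gives the same grasp; the last joint's range is limited). The gripper opens to 85 mm and grips with 20 to 120 N. Pads are 22 mm wide; open, the fingers measure 114 mm over their backs; the gripper's body (76 mm by 85 mm) begins 54 mm behind the grasp point. The pads swing forward as they close: fully open they stand 13 mm farther back than shut.
Start: joints at [-1.237, 0.22, 1.526, -0, 1.395, -0.126], TCP at [0.277, -0.56, 0.231] pointing down, gripper open.
Joint ranges: [-2.98, 2.98], [-0.91, 2.08], [0.09, 2.57], [-1.24, 4.39], [0.2, 2.65], [-2.68, 2.68]. Speed limits (rad/s): [2.57, 2.57, 3.01, 3.14, 3.14, 3.14].

## Interface

Orientations are given as a rotation vector (axis times angle).
In Python, from bench import r gives the robot as it stands.
- The arm moves only by the shell command python3 -m jog 'ROWS'. ROWS is JSON, a list that holds one entry, the list of rows, each a list of 7 numbers: the shift along the world's x, y, z in m, then the turn, a rotation vector about the world's x, y, z in degrees, then the opening, from 0 (shut) to 1 (fully open). A call has 1 to 8 rows; each row shifts and turns the commanded pose from where the row before left it; what a row does not reach is not made up. A row lasts 1/10 s, in which the tool goes at most 50 mm and 8.59 degrees, less where a joint would pass 70% of its speed; a pose out of reach is approached as far as the arm can. A call is refused whole if a number of a shift passes 0.05 or a number of a turn 8.59, either way. A call with a gripper value outside its range is refused whole. The fingers move at their own pace and stop on an object; the grip force is fixed at half the most. Time passes only in rows, so rows that do not move let the fingers close. It gives the time, the measured TCP pose, the force and the opening at its end, in the units of the state.
- r.get_obs(): the state, without advancing time (a new reading comes with each control period).
- r.camera(name): name is "scene" or "top" or "wrist"; returns a dict with "frame" (480x640x3 uint8, red, green, blue), "mtx" (3x3 intrinsics, pixels), "xyz" and "rotation" of the camera in the world; the wrist camera has in their place "T_tool_cam" (4x4, takes a point from camera to tool coordinates, whose origin is the TCP and whose axes are the flange's). Camera axes: x right, y down, z forward; pixel columns grow to the right and rows downward; lengths in m; the calibration is good to about 2 mm. A picture is of the moment at which its call begins: read the wrist's pose just before it. There is no depth.
- r.hand_in(): hands the job in, once; it reports no verdict.
Trained networks look in a picture, given as the dict that the camera call returned (one of the last four; its "shot" number tells which), for a name from the list of things; names that differ only in an ending like _2 or _b are one class to them, and where a whole thing is asked for, a point or a joint stands for the part that bears it (a point fixed in the world has none). Each returns a list of dicts, best first, with "conf" (0 to 1); they miss things now and then, are a little off and sometimes report something else, mostly with a low value. They report only what shows in the picture. A call takes as long as a camera call. They do not tell look-alikes from the thing itself.
- r.spot_in(picture, target): "at" ([column, row] in pixels, amid what is visible of it).
- r.masks_of(picture, target): "pixels" (480x640 bool, what is visible of it) and "at" ([column, row] in pixels, amid what is visible of it).
- r.tip_of(picture, target): "at" ([column, row] in pixels: a listed point, or the origin of a listed thing).
The state is a dict: "time_s": time; "joint_positions": joint angles; "dq": joint speeds; "joint_torque": joint torques, N m; "tcp_pos": TCP position; "eef_rot": TCP orientation; "ft_force": force on the tool from outside, world axes, zero at the start; "torque": the same for the moment, N m; "width": opening from 0.0 (shut) to 1.0 (fully open).
Only numpy, scipy, OpenCV 4.12 (cv2) and the standard library are available. Lean on these libraries where they do the work, as an engineer would, in place of code of your own. Each camera call takes 0.05 s, during which the arm holds its last target. There are 200 camera calls.

## Task

A wooden blank is being glued in the small screw press. Tighten the press's round collar clockwise (seen from above) with the steel bar, working the bar from one hole to the next, until it bears on the plate and is nipped up to about three times the effort it takes running free: much more would crush the blank. Turn only with the bar and do not wrench or jam it in the holes, leave the other things on the bench alone, and finally lay the bar back in both notches of its wooden rest.

Things in the scene. Friction and masses are not known exactly. Their poses are not given: they have to be found in the camera images.
- press: Glue press fixed to the bench: base 140 (x) x 190 (y) x 22 mm, wooden blank, steel plate 60 (x) x 190 (y) mm with its top at 68 mm, two guide posts 16 mm thick at y = +-83 mm, 128 mm high, central stud 144 mm high. Origin under the base's centre on the stud's axis, z up. Its open side faces its own -x (robot side): there a bar can swing 75 degrees either side of -x before it meets a post.
- collar_axis (a point): The steel collar of the press: round, 72 mm across, 50 mm high, running on the stud. This point lies on its axis at the height of the holes (34 mm above its underside, 16 mm below its top); it sinks with the thread (1.5 mm a turn); its own axes do not matter.
- hole_mouth (a point): Centre of the mouth of one of the collar's six equal radial holes, 36 mm from the axis; turns with the collar, its x axis points outwards along that hole. The holes are 60 degrees apart at one height, level, square, 13 mm wide and high, 22 mm deep (blind; bottom 13.5 mm from the axis); a dark line on the top face marks each.
- collar (a joint): How far the collar has screwed down, m (1.5 mm a turn, clockwise from above); readings are far too coarse to judge by. It meets the plate 2.2 to 2.65 rad of turn after the start: unknown, to be felt. It runs free at 0.15 N m. The torque on it is the hand's force times its radius plus the hand's own moment (a bar held stiffly may push near the hole's mouth only: three times the force).
- plate (a joint): How far the plate has been squeezed down on the blank by the collar, m (0.24 mm per rad of further turn); readings are far too coarse to judge by. Once the collar bears on the plate it takes 0.22 N m and then 2 N m per rad more: aim at 0.45 N m. Below 0.32 it is not tight, above 0.75 the blank is crushed. When let go it springs back to 0.11 rad at most and holds.
- bar_center (a point): Middle of the loose plain steel bar, 10 mm thick, 180 mm long, round ends, 110 g; x axis along the bar. At the start it lies level in the two notches of its rest, its middle over the rest's middle. Both ends are alike.
- bar_end_a (a point): The bar's end at its own -x, 90 mm from the middle.
- bar_end_b (a point): The bar's end at its own +x, 90 mm from the middle.
- rest_seat (a point): Where the bar's middle lies in its plywood rest (fixed to the bench), 40 mm above the bench; x along the bar (either way round), z up. The rest: plank 150 (x) x 60 (y) x 10 mm with two cheeks 12 mm thick at x = +-62 mm, each with a V notch 37 mm wide at its top 51 mm above the bench, bottom at 33 mm. 112 mm are free for fingers between the cheeks.
- tape: Roll of paper tape, 100 mm across, 24 mm high, loose bystander; origin under its centre.
- offcut: Loose wooden offcut 55 x 45 x 30 mm, bystander; origin under its centre.
- glue: White glue bottle 56 mm thick, 130 mm high, bystander; origin under its centre.
- pencil_pot: White pot with pencils, 80 mm across, 165 mm high with the pencils, bystander; origin under its centre.
- driver: Screwdriver lying on the bench, bystander.
- jar: Small closed jar 64 mm thick, 60 mm high, bystander; origin under its centre.
- mallet_a_head (a point): Head of a lying mallet (wood, 32 mm thick, shaft 270 mm long), bystander.
- mallet_b_head (a point): Head of a lying mallet (rubber, 32 mm thick, shaft 270 mm long), bystander.
There are look-alikes about, which are no part of the job. What is shaped like the press but red is not meant.

How it is judged:
By the outcome, as a careful person would: the job done as asked, in the order asked, and still so for the second after the job is handed in, with the robot touching nothing.
It also fails if it takes over 72 s, if anything falls off the work surface, if the arm or the gripper's body presses on something with over 40 N, if the wrist force passes 120 N, or if a joint passes its speed limit or range.

## Working session

There is one attempt and no reset: what is moved stays moved. The work goes in short steps, Python scripts to look and compute and a shell command to move; the robot and the scene stay as the last step left them, time stands still between calls to the robot, and variables do not carry over. Pictures are saved under pics/ and viewed, about 8 in all and at most 12, crops included, and the job is handed in when it is done.

```bash
ls; mkdir -p pics; cat > h.py <<'E'
import numpy as np, cv2
from scipy.spatial.transform import Rotation as R
from bench import r
def ray(c,px):
    px=np.array(px,float); d=np.linalg.inv(np.array(c["mtx"]))@[px[0],px[1],1]
    rot=np.array(c["rotation"]); 
    if rot.ndim==1: rot=R.from_rotvec(rot).as_matrix()
    return np.array(c["xyz"]),rot@d
def atz(c,px,z):
    o,d=ray(c,px); return o+d*(z-o[2])/d[2]
def wristcam():
    o=r.get_obs(); c=r.camera("wrist"); T=np.array(c["T_tool_cam"])
    Rt=R.from_rotvec(o["eef_rot"]).as_matrix()
    c["rotation"]=Rt@T[:3,:3]; c["xyz"]=np.array(o["tcp_pos"])+Rt@T[:3,3]; return c
def proj(c,p):
    q=np.array(c["mtx"])@(np.array(c["rotation"]).T@(np.array(p)-c["xyz"])); return q[:2]/q[2]
def save(c,n,crop=None,s=1):
    f=c["frame"][:,:,::-1]
    if crop: x0,y0,x1,y1=crop; f=f[y0:y1,x0:x1]
    cv2.imwrite("pics/"+n,cv2.resize(f,None,fx=s,fy=s,interpolation=cv2.INTER_CUBIC))
E
python3 - <<'E'
from h import *
o=r.get_obs(); print(o)
t=r.camera("top"); s=r.camera("scene")
f=np.hstack([t["frame"],s["frame"]])[:,:,::-1]
cv2.imwrite("pics/a.png",cv2.resize(t["frame"][:,:,::-1],None,fx=1.25,fy=1.25)); cv2.imwrite("pics/b.png",s["frame"][:,:,::-1])
print(t["xyz"],t["rotation"],np.shape(t["rotation"]),t["mtx"])
for n,z in [("press",0),("collar_axis",.1),("hole_mouth",.1),("bar_center",.04),("bar_end_a",.04),("bar_end_b",.04),("rest_seat",.04)]:
    for nm,c in(("top",t),("scene",s)):
        for d in r.tip_of(c,n)[:3]: print(n,nm,round(d["conf"],2),np.round(d["at"],1),np.round(atz(c,d["at"],z),3))
E
```

```text
pics
{'time_s': 0.0, 'joint_positions': array([-1.23709583e+00,  2.21256312e-01,  1.52762247e+00,  1.92549467e-06,
        1.39472082e+00, -1.26070323e-01]), 'dq': array([-9.06760326e-04, -2.43547845e-04, -3.52694957e-05, -1.09055663e-03,
        2.02173087e-03,  4.44720380e-04]), 'joint_torque': array([ 3.20324389e-04, -4.96897960e+01, -3.89391661e+01, -2.48389597e-04,
        1.08287946e-02,  2.29312445e-05]), 'tcp_pos': array([ 0.27714854, -0.55949985,  0.23017455]), 'eef_rot': array([-3.05700152e+00, -7.15406578e-01,  3.23524294e-04]), 'ft_force': array([-0.18905744, -0.55997203, -0.08310382]), 'torque': array([ 0.03463248, -0.02038403,  0.01246106]), 'width': 1.0027263697650457}
[ 0.37570993 -0.0099789   1.37289186] [-2.1497937   2.20433821 -0.11518939] (3,) [[583.66713079   0.         323.10982823]
 [  0.         583.66713079 240.81805303]
 [  0.           0.           1.        ]]
press top 0.94 [494.4 344.4] [ 0.255 -0.418  0.   ]
press top 0.83 [393.4 212.6] [ 0.57  -0.194  0.   ]
press scene 0.79 [248.  303.9] [ 0.575 -0.202  0.   ]
press scene 0.6 [121.4 231.4] [ 0.25 -0.4
[... 868 characters left out ...]
_end_a top 0.75 [254.3 192.8] [0.619 0.131 0.04 ]
bar_end_a top 0.67 [246.4 233.4] [0.525 0.15  0.04 ]
bar_end_a top 0.58 [262.8 158.4] [0.699 0.11  0.04 ]
bar_end_a scene 0.84 [380.4 227.6] [0.533 0.155 0.04 ]
bar_end_a scene 0.74 [400.9 289.9] [0.705 0.114 0.04 ]
bar_end_b top 0.75 [254.3 192.8] [0.619 0.131 0.04 ]
bar_end_b top 0.67 [246.4 233.4] [0.525 0.15  0.04 ]
bar_end_b top 0.58 [262.8 158.4] [0.699 0.11  0.04 ]
bar_end_b scene 0.84 [380.4 227.6] [0.533 0.155 0.04 ]
bar_end_b scene 0.74 [400.9 289.9] [0.705 0.114 0.04 ]
rest_seat top 0.64 [252.8 190.8] [0.623 0.134 0.04 ]
rest_seat scene 0.75 [385.9 259.6] [0.62  0.123 0.04 ]
rest_seat scene 0.69 [156.5 368.5] [ 0.662 -0.425  0.04 ]
```

View pics/a.png

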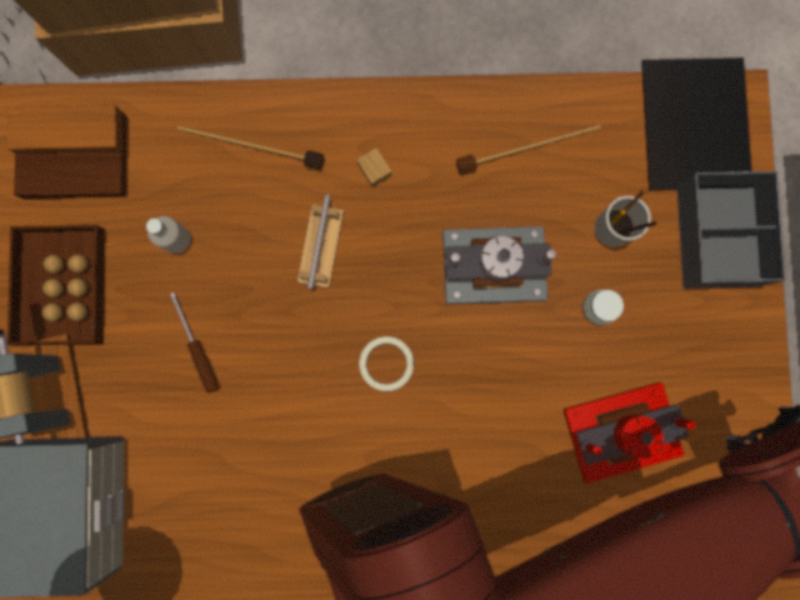

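```bash
python3 -m jog '[[[0.022,0.045,0.009,0,0,-5,1],[0.022,0.045,0.009,0,0,-5,1],[0.022,0.045,0.009,0,0,-5,1],[0.022,0.045,0.009,0,0,-5,1],[0.022,0.045,0.009,0,0,-5,1],[0.022,0.045,0.009,0,0,-5,1],[0.022,0.045,0.009,0,0,-5,1],[0,0,0,0,0,0,1]]]'
python3 - <<'E'
from h import *
c=wristcam(); o=r.get_obs(); print(o["tcp_pos"],R.from_rotvec(o["eef_rot"]).as_matrix()[:,1],o["joint_positions"],o["ft_force"],o["torque"],c["xyz"],c["rotation"])
save(c,"c.png")
for n,z in [("press",0),("collar_axis",.1026),("hole_mouth",.1026)]:
    for d in r.tip_of(c,n)[:6]: print(n,round(d["conf"],2),np.round(d["at"],1),np.round(atz(c,d["at"],z),4))
E
```

```text
time_s: 1.6
tcp_pos: [0.4313, -0.2461, 0.2952]
eef_rot: [-3.133, 0.231, -0.006]
ft_force: [-0.3, -0.3, -0.0]
width: 0.998
[ 0.43011742 -0.24844495  0.29440662] [-0.14510866 -0.98941521  0.00100967] [-6.82870402e-01 -1.29063498e-01  1.77058149e+00  2.36969037e-04
  1.49770504e+00  1.03353068e+00] [-0.21099536  0.1840993  -0.77319279] [-0.06637268  0.00210475 -0.03611843] [ 0.51338624 -0.25761101  0.43844993] [[-1.45564135e-01 -9.38258758e-01 -3.13817758e-01]
 [-9.89348728e-01  1.37912410e-01  4.65753296e-02]
 [-4.20347729e-04  3.17254897e-01 -9.48340210e-01]]
press 0.67 [256.9  63.4] [ 0.5735 -0.196   0.    ]
press 0.65 [482.1 304.4] [ 0.2552 -0.4251  0.    ]
collar_axis 0.78 [238.1  51.8] [ 0.5699 -0.1973  0.1026]
collar_axis 0.58 [522.  347.4] [ 0.2603 -0.4255  0.1026]
hole_mouth 0.7 [259.4   3.7] [ 0.6002 -0.2206  0.1026]
hole_mouth 0.56 [257.3  64. ] [ 0.559  -0.2106  0.1026]
```

View pics/c.png

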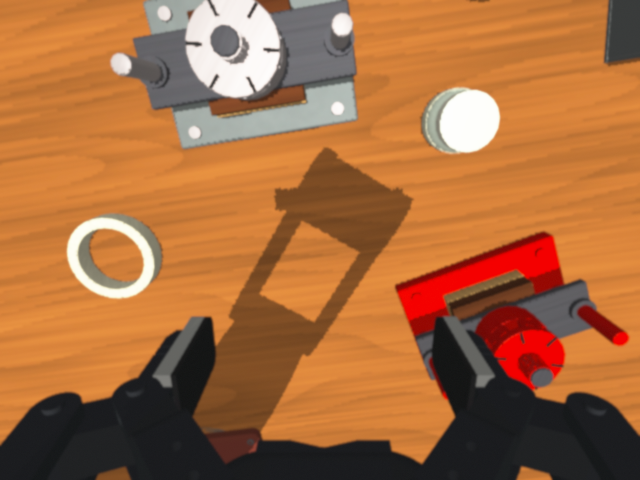

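```bash
python3 -m jog '[[[-0.035,0.03,0,0,0,0,1],[-0.035,0.03,0,0,0,0,1],[0,0,0,0,0,0,1],[0,0,0,0,0,0,1]]]'
python3 - <<'E'
from h import *
c=wristcam(); 
import pickle; pickle.dump({k:np.array(c[k]) for k in("frame","mtx","xyz","rotation")},open("w1.pkl","wb"))
for n,z in [("press",0),("collar_axis",.1026),("hole_mouth",.1026)]:
    for d in r.tip_of(c,n)[:2]: print(n,round(d["conf"],2),np.round(d["at"],1),np.round(atz(c,d["at"],z),4))
p=proj(c,[.57,-.195,.1186]).astype(int); print(p)
save(c,"d.png",(max(p[0]-130,0),max(p[1]-100,0),p[0]+130,p[1]+100),3)
E
```

```text
time_s: 2.2
tcp_pos: [0.3579, -0.1916, 0.2933]
eef_rot: [3.131, -0.24, 0.002]
ft_force: [-0.0, 0.1, 0.4]
width: 0.996
press 0.91 [526.4 243.6] [ 0.2553 -0.4239  0.    ]
collar_axis 0.58 [582.6 276.8] [ 0.2568 -0.4256  0.1026]
hole_mouth 0.67 [573.6 245.3] [ 0.2905 -0.4153  0.1026]
[281 -83]
```

View pics/d.png

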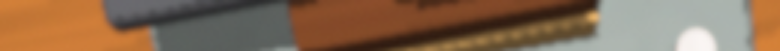

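```bash
python3 -m jog '[[[0.05,0,0,0,0,0,1],[0.05,0,0,0,0,0,1],[0.05,0,0,0,0,0,1],[0.04,0,0,0,0,0,1],[0,0,0,0,0,0,1],[0,0,0,0,0,0,1]]]'
python3 - <<'E'
from h import *
c=wristcam(); 
import pickle; pickle.dump({k:np.array(c[k]) for k in("frame","mtx","xyz","rotation")},open("w1.pkl","wb"))
for n,z in [("press",0),("collar_axis",.1026),("hole_mouth",.1026)]:
    for d in r.tip_of(c,n)[:2]: print(n,round(d["conf"],2),np.round(d["at"],1),np.round(atz(c,d["at"],z),4))
p=proj(c,[.57,-.195,.1186]).astype(int); print(p)
save(c,"e.png",(max(p[0]-130,0),max(p[1]-100,0),p[0]+130,p[1]+100),3)
E
```

```text
time_s: 3.0
tcp_pos: [0.5492, -0.1908, 0.2912]
eef_rot: [-3.132, 0.236, 0.005]
ft_force: [0.1, 0.0, -0.5]
width: 1.001
press 0.86 [528.1 375.4] [ 0.2534 -0.4279  0.    ]
press 0.71 [324.3 168.1] [ 0.5721 -0.1944  0.    ]
collar_axis 0.96 [326.8 187. ] [ 0.5698 -0.1961  0.1026]
hole_mouth 0.72 [347.3 149.7] [ 0.5987 -0.218   0.1026]
hole_mouth 0.58 [566.8 411.1] [ 0.2898 -0.4171  0.1026]
[325 190]
```

View pics/e.png

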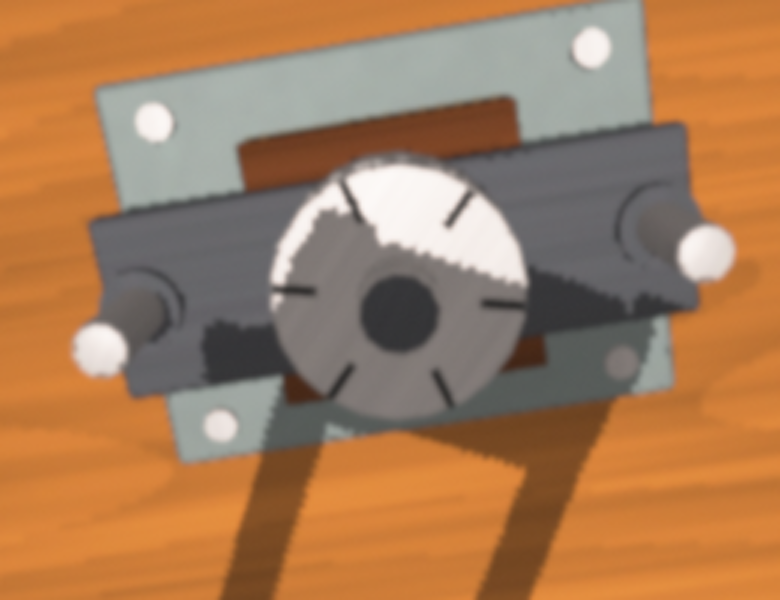

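```bash
python3 - <<'E'
from h import *
import pickle
c=pickle.load(open("w1.pkl","rb"))
f=lambda u,z: atz(c,[195+u[0]/3,90+u[1]/3],z)[:2]
ms=[((475,191),(447,226)),((526,304),(483,302)),((452,408),(435,370)),((330,398),(353,364)),((272,289),(313,292)),((341,179),(359,221))]
O=np.array([f(a,.1186) for a,b in ms]); I=np.array([f(b,.1186) for a,b in ms])
ctr=O.mean(0); print("ctr",ctr, "stud",f((399,314),.144))
print("radii",np.linalg.norm(O-ctr,axis=1))
a=np.degrees(np.arctan2(*(O-ctr).T[::-1])); print(a%360,(a%60))
d=O-I; print(np.degrees(np.arctan2(d[:,1],d[:,0]))%60)
B=np.array([f(u,.022) for u in((97,88),(641,0),(673,386),(183,462))]); print("base",B,B.mean(0))
e=B[0]-B[1]; print("yaw from y-axis",np.degrees(np.arctan2(-e[0],e[1])), np.linalg.norm(e), np.linalg.norm(B[0]-B[3]))
P=np.array([f((101,350),.128),f((706,254),.128)]); print("posts",P,P.mean(0)); e=P[0]-P[1]; print(np.degrees(np.arctan2(-e[0],e[1])),np.linalg.norm(e))
E
python3 -m jog '[[[0.01,0.047,0,0,0,0,1],[0.01,0.047,0,0,0,0,1],[0.01,0.047,0,0,0,0,1],[0,0.047,0,0,0,0,1],[0,0.047,0,0,0,0,1],[0,0.047,0,0,0,0,1],[0,0.047,0,0,0,0,1],[0,0,0,0,0,0,1]]]'
python3 - <<'E'
from h import *
c=wristcam(); save(c,"f.png")
o=r.get_obs(); print(o["tcp_pos"],o["eef_rot"])
for n,z in [("bar_center",.04),("bar_end_a",.04),("rest_seat",.04)]:
    for d in r.tip_of(c,n)[:3]: print(n,round(d["conf"],2),np.round(d["at"],1),np.round(atz(c,d["at"],z),4))
d=r.masks_of(c,"bar_center")
for m in d[:2]:
    ys,xs=np.nonzero(m["pixels"]); P=np.array([atz(c,q,.04)[:2] for q in zip(xs,ys)]); k=P.mean(0); u,s,v=np.linalg.svd(P-k,full_matrices=False); t=(P-k)@v[0]
    print(m["conf"],len(xs),"mean",k,"dir",v[0],np.degrees(np.arctan2(v[0][1],v[0][0])),"ends",k+v[0]*t.min(),k+v[0]*t.max(),t.max()-t.min())
E
```

```text
ctr [ 0.57092738 -0.19728849] stud [ 0.57154661 -0.19701902]
radii [0.03529107 0.03532314 0.03554022 0.03517237 0.03537135 0.03571526]
[316.34521371 258.30988726 196.84737795 137.36219448  77.77741492
  17.70013848] [16.34521371 18.30988726 16.84737795 17.36219448 17.77741492 17.70013848]
[13.09253512 18.76512558 15.58781609 17.75961004 17.22940126 14.54539129]
base [[ 0.63907001 -0.10366187]
 [ 0.63936773 -0.29007297]
 [ 0.50395564 -0.29153936]
 [ 0.50166982 -0.10493793]] [ 0.5710158  -0.19755303]
yaw from y-axis 0.09150554576765019 0.1864113325961804 0.13740612182838216
posts [[ 0.57043296 -0.11458668]
 [ 0.57207858 -0.27985816]] [ 0.57125577 -0.19722242]
0.5704794780146935 0.1652796731034512
time_s: 4.0
tcp_pos: [0.5775, 0.1433, 0.2944]
eef_rot: [-3.131, 0.229, -0.002]
ft_force: [0.5, -0.7, -0.5]
width: 1.0
[0.57784747 0.1405781  0.29422276] [-3.13266649e+00  2.30777375e-01 -2.44227032e-03]
bar_end_a 0.73 [334.1  57.9] [0.7076 0.1153 0.04  ]
bar_end_a 0.72 [323.5 239.3] [0.5304 0.1513 0.04  ]
rest_seat 0.65 [328.6 157.4] [0.6169 0.1334 0.04  ]
0.9 1661 mean [0.62596363 0.12938601] dir [-0.98013375  0.19833767] 168.56023251245927 ends [0.70797993 0.11278938] [0.53254932 0.14828913] 0.17898639806406963
```

View pics/f.png

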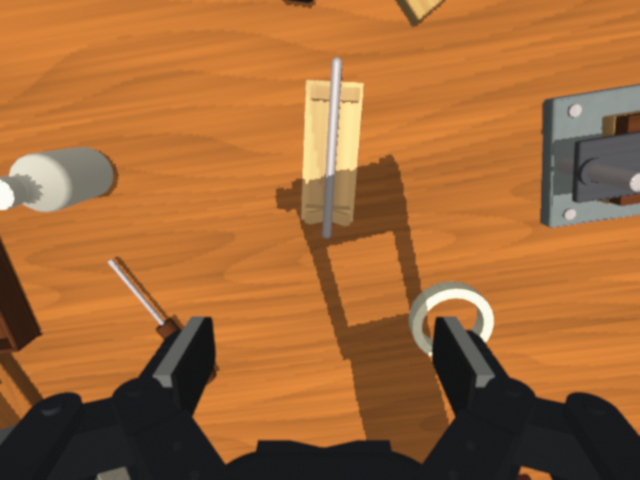

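```bash
python3 -m jog '[[[0.02,-0.004,-0.04,0,0,-3.1,1],[0,0,-0.04,0,0,0,1],[0,0,-0.04,0,0,0,1],[0,0,-0.04,0,0,0,1],[0,0,-0.04,0,0,0,1],[0,0,-0.03,0,0,0,1],[0,0,0,0,0,0,1],[0,0,0,0,0,0,1]]]'
python3 - <<'E'
from h import *
c=wristcam(); save(c,"g.png")
o=r.get_obs(); print(o["tcp_pos"],o["eef_rot"],R.from_rotvec(o["eef_rot"]).as_matrix())
d=r.masks_of(c,"bar_center")
for m in d[:2]:
    ys,xs=np.nonzero(m["pixels"]); P=np.array([atz(c,q,.04)[:2] for q in zip(xs,ys)]); k=P.mean(0); u,s,v=np.linalg.svd(P-k,full_matrices=False); t=(P-k)@v[0]
    print(m["conf"],len(xs),"mean",k,"dir",v[0],np.degrees(np.arctan2(v[0][1],v[0][0])),"ends",k+v[0]*t.min(),k+v[0]*t.max(),t.max()-t.min())
E
```

```text
time_s: 5.05
tcp_pos: [0.5988, 0.1331, 0.0636]
eef_rot: [3.125, -0.325, -0.001]
ft_force: [0.6, -0.8, 0.4]
width: 1.001
[0.60010228 0.13347526 0.06512015] [-3.1244302   0.32395927 -0.00382291] [[ 9.78724249e-01 -2.05165244e-01  2.46336441e-03]
 [-2.05166242e-01 -9.78727127e-01  1.56804178e-04]
 [ 2.37879080e-03 -6.58867269e-04 -9.99996954e-01]]
0.97 8119 mean [0.63357146 0.12779228] dir [-0.98021869  0.19791747] 168.58479504237948 ends [0.70790573 0.11278334] [0.53006646 0.14869114] 0.18142815724675676
```

View pics/g.png

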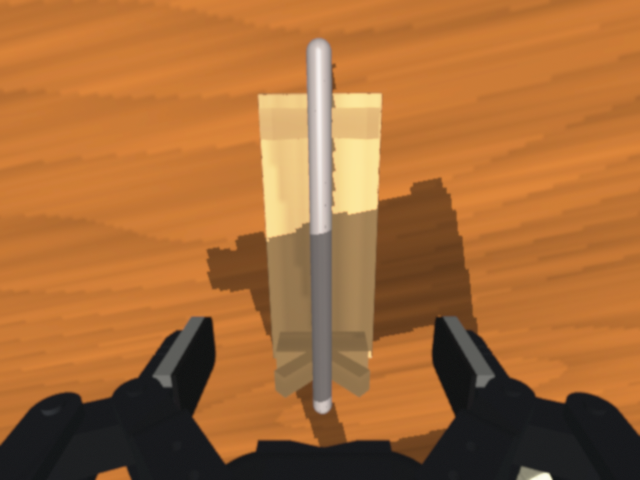

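```bash
python3 -m jog '[[[0,0.001,-0.03,0,0,0,1],[0,0,-0.0145,0,0,0.3,1],[0,0,0,0,0,0,1],[0,0,0,0,0,0,0],[0,0,0,0,0,0,0],[0,0,0,0,0,0,0],[0,0,0,0,0,0,0],[0,0,0,0,0,0,0]]]'
python3 - <<'E'
from h import *
for i in range(1):
    o=r.get_obs(); print(o["tcp_pos"],o["eef_rot"],o["width"],o["ft_force"],o["torque"])
E
```

```text
time_s: 5.95
tcp_pos: [0.5989, 0.1354, 0.0192]
eef_rot: [-3.126, 0.314, -0.001]
ft_force: [-0.4, -0.1, 0.1]
width: 0.146
[0.59893499 0.13544928 0.0191755 ] [-3.12576141e+00  3.13523939e-01 -1.06827048e-03] 0.14604819630027957 [-0.43202744 -0.06557199  0.05317707] [-0.03227021  0.01564294 -0.00270637]
```

```bash
python3 -m jog '[[[0,0,0.01,0,0,0,0],[0,0,0.04,0,0,0,0],[0,0,0.045,0,0,0,0],[0,0,0.041,0,0,0,0],[-0.0228,-0.0475,0,0,0,3.6,0],[-0.0228,-0.0475,0,0,0,3.6,0],[-0.0228,-0.0475,0,0,0,3.6,0],[-0.0228,-0.0475,0,0,0,3.6,0]]]'
python3 -m jog '[[[-0.0228,-0.0475,0,0,0,3.6,0],[-0.0228,-0.0475,0,0,0,3.6,0],[-0.0228,-0.0475,0,0,0,3.6,0],[-0.0224,-0.0475,0,0,0,3.6,0],[0,0,0,0,0,0,0],[0,0,0,0,0,0,0]]]'
python3 - <<'E'
from h import *
c=wristcam(); o=r.get_obs(); print(o["tcp_pos"],o["eef_rot"],o["width"],o["ft_force"],o["torque"],o["joint_positions"])
M=R.from_rotvec(o["eef_rot"]).as_matrix(); print(np.degrees(np.arctan2(M[1,0],M[0,0])))
save(c,"i.png")
zb=o["tcp_pos"][2]+.019
for m in r.masks_of(c,"bar_center")[:2]:
    ys,xs=np.nonzero(m["pixels"]); P=np.array([atz(c,q,zb)[:2] for q in zip(xs,ys)]); k=P.mean(0); u,s,v=np.linalg.svd(P-k,full_matrices=False); t=(P-k)@v[0]
    print(m["conf"],len(xs),np.degrees(np.arctan2(v[0][1],v[0][0])),"ends",k+v[0]*t.min(),k+v[0]*t.max(),t.max()-t.min())
for d in r.tip_of(c,"collar_axis")[:2]: print(round(d["conf"],2),np.round(d["at"],1),np.round(atz(c,d["at"],.1026),4))
E
```

```text
time_s: 6.75
tcp_pos: [0.5111, -0.046, 0.1554]
eef_rot: [3.14, 0.086, 0.001]
ft_force: [0.5, -0.5, 0.3]
width: 0.094
time_s: 7.35
tcp_pos: [0.4254, -0.2263, 0.1552]
eef_rot: [-3.106, -0.467, -0.001]
ft_force: [-0.6, 0.9, -1.1]
width: 0.092
[ 0.42587045 -0.22524712  0.15503922] [-3.10574603e+00 -4.70656287e-01 -9.44264483e-04] 0.09537498216720444 [ 0.11742729  0.08070271 -0.87824202] [-0.02169028  0.05673258  0.01880025] [-6.50880560e-01 -5.62727194e-02  1.96919113e+00  7.43825767e-04
  1.22853355e+00  6.18867476e-01]
17.23449043517112
0.94 12597 -162.8795120743934 ends [ 0.5324133  -0.19312272] [ 0.37929459 -0.24028813] 0.16021833855880624
```

View pics/i.png

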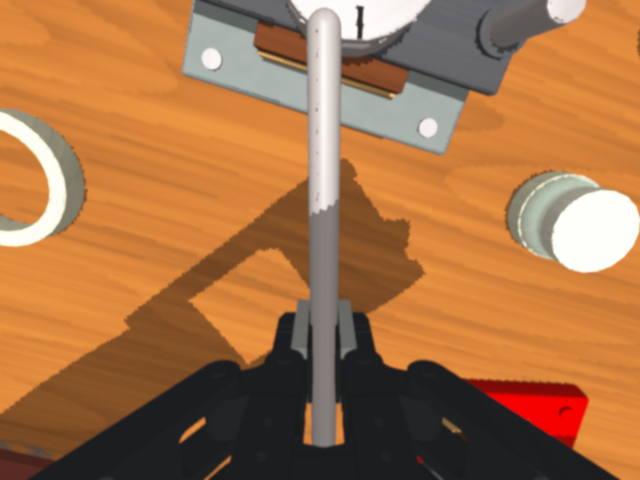

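```bash
python3 -m jog '[[[-0.009,-0.0186,0,0,0,0,0],[0,0,-0.025,0,0,0,0],[0,0,-0.025,0,0,0,0],[0,0,-0.0233,0,0,0,0],[0,0,0,0,0,0,0],[0,0,0,0,0,0,0]]]'
cat > see.py <<'E'
from h import *
import sys
def see(name=None):
    c=wristcam(); o=r.get_obs(); print(o["tcp_pos"],o["width"],o["ft_force"],o["torque"])
    M=R.from_rotvec(o["eef_rot"]).as_matrix(); print("yaw",np.degrees(np.arctan2(M[1,0],M[0,0])),"tilt",M[:2,2])
    zb=o["tcp_pos"][2]+.019
    for m in r.masks_of(c,"bar_center")[:1]:
        ys,xs=np.nonzero(m["pixels"]); P=np.array([atz(c,q,zb)[:2] for q in zip(xs,ys)]); k=P.mean(0); u,s,v=np.linalg.svd(P-k,full_matrices=False); v=v[0]*np.sign(v[0][0]);t=(P-k)@v
        print(m["conf"],"bardir",np.degrees(np.arctan2(v[1],v[0])),"tip",k+v*t.max())
        A=np.array([.571,-.197]); print("line offset from axis A (left+)",np.cross(v,k-A),"tip r",(A-k)@v-t.max())
    for d in r.tip_of(c,"collar_axis")[:1]: print("axis",round(d["conf"],2),np.round(d["at"],1),np.round(atz(c,d["at"],.1026),4))
    if name: save(c,name)
see(*sys.argv[1:])
E
python3 see.py j.png 2>/dev/null
```

```text
time_s: 8.1
tcp_pos: [0.4173, -0.2428, 0.0815]
eef_rot: [-3.104, -0.477, 0.001]
ft_force: [-0.2, 0.3, -0.4]
width: 0.094
[ 0.41790364 -0.24354619  0.08241631] 0.09468202685741109 [ 0.03582638 -0.51534001 -0.46510371] [-0.02221363  0.02179869  0.04671481]
yaw 17.442128434620738 tilt [ 0.0008607  -0.00060971]
0.71 bardir 17.515267376602452 tip [ 0.52415612 -0.20895119]
line offset from axis A (left+) 0.0027010409067143443 tip r 0.04826887994457828
```

View pics/j.png

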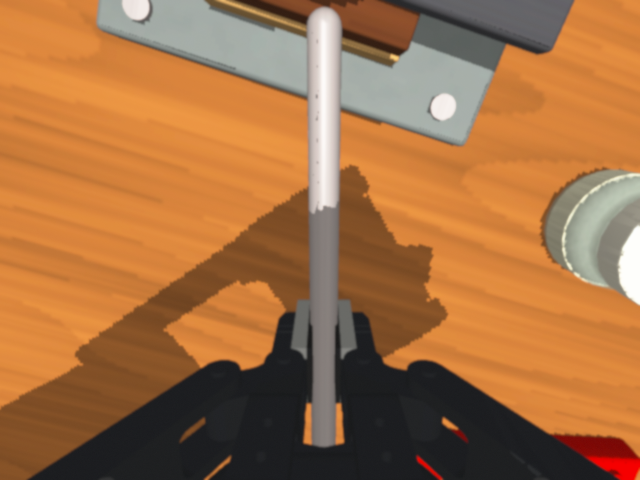

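```bash
python3 -m jog '[[[0.0005,-0.0018,0.0005,0,0,0,0],[0.0048,0.0015,0,0,0,0,0],[0.0048,0.0015,0,0,0,0,0],[0.0048,0.0015,0,0,0,0,0],[0.0019,0.0006,0,0,0,0,0],[0,0,0,0,0,0,0]]]'
cat > s.py <<'E'
from h import *
A=np.array([.571,-.197])
o=r.get_obs(); p=o["tcp_pos"]; F=o["ft_force"]; T=o["torque"]
M=R.from_rotvec(o["eef_rot"]).as_matrix(); y=np.arctan2(M[1,0],M[0,0]); v=np.array([np.cos(y),np.sin(y)]); n=np.array([-v[1],v[0]]); d=p[:2]-A
print("t",round(o["time_s"],2),"p",np.round(p,4),"w",round(o["width"],3),"yaw %.1f"%np.degrees(y),"radial r %.4f lat(left+) %.4f"%(-d@v,d@n),"| F axial %.2f left %.2f z %.2f"%(F[:2]@v,F[:2]@n,F[2]),"T",np.round(T,3),"Taxis %.3f"%(d[0]*F[1]-d[1]*F[0]+T[2]))
E
python3 s.py
```

```text
time_s: 8.85
tcp_pos: [0.434, -0.2405, 0.0818]
eef_rot: [-3.105, -0.474, 0.0]
ft_force: [0.2, 0.0, -0.8]
width: 0.093
t 8.85 p [ 0.434  -0.2405  0.0818] w 0.093 yaw 17.4 radial r 0.1438 lat(left+) -0.0006 | F axial 0.16 left -0.03 z -0.80 T [0.032 0.039 0.006] Taxis 0.011
```

```bash
python3 -m jog '[[[0.0029,0.0009,0.0005,0,0,0,0],[0.0029,0.0009,0,0,0,0,0],[0,0,0,0,0,0,0]]]';python3 s.py;  python3 -m jog '[[[0.0038,0.0012,0,0,0,0,0],[0.0038,0.0012,0,0,0,0,0],[0,0,0,0,0,0,0]]]'; python3 s.py
```

```text
time_s: 9.15
tcp_pos: [0.4398, -0.2388, 0.0825]
eef_rot: [3.106, 0.474, 0.0]
ft_force: [-0.5, -0.2, -1.6]
width: 0.094
t 9.15 p [ 0.4398 -0.2388  0.0825] w 0.094 yaw 17.4 radial r 0.1377 lat(left+) -0.0008 | F axial -0.57 left -0.07 z -1.56 T [-0.055  0.05   0.014] Taxis 0.023
time_s: 9.45
tcp_pos: [0.4476, -0.2364, 0.0825]
eef_rot: [3.105, 0.474, 0.001]
ft_force: [0.6, -0.4, -2.1]
width: 0.092
t 9.45 p [ 0.4476 -0.2364  0.0825] w 0.092 yaw 17.4 radial r 0.1295 lat(left+) -0.0008 | F axial 0.43 left -0.58 z -2.07 T [ 0.007  0.009 -0.019] Taxis 0.057
```

```bash
cat > arc.py <<'E'
import numpy as np,sys
a,d,n,R=map(float,sys.argv[1:]); 
p=lambda q:-R*np.array([np.cos(np.radians(q)),np.sin(np.radians(q))])
for i in range(int(n)): print(i,np.round(p(a+d*(i+1))-p(a+d*i),4),end='; ')
E
python3 arc.py 17.4 -5 13 .1295
```

```text
0 [-0.0029  0.0109]; 1 [-0.0019  0.0111]; 2 [-0.001   0.0113]; 3 [0.     0.0113]; 4 [0.001  0.0113]; 5 [0.002  0.0111]; 6 [0.0029 0.0109]; 7 [0.0039 0.0106]; 8 [0.0048 0.0102]; 9 [0.0057 0.0098]; 10 [0.0065 0.0092]; 11 [0.0073 0.0086]; 12 [0.008 0.008];
```

Start with a few rows to feel it.

```bash
python3 -m jog '[[[-0.0029,0.0109,-0.0005,0,0,-5,0],[-0.0019,0.0111,0,0,0,-5,0]]]'; python3 s.py; python3 -m jog '[[[-0.001,0.0113,0,0,0,-5,0],[0,0.0113,0,0,0,-5,0]]]'; python3 s.py;
```

```text
time_s: 9.65
tcp_pos: [0.4423, -0.2149, 0.082]
eef_rot: [3.135, 0.194, 0.0]
ft_force: [0.4, -4.5, -1.7]
width: 0.09
t 9.65 p [ 0.4423 -0.2149  0.082 ] w 0.09 yaw 7.1 radial r 0.1299 lat(left+) -0.0019 | F axial -0.12 left -4.47 z -1.67 T [-0.616 -0.069 -0.372] Taxis 0.208
time_s: 9.85
tcp_pos: [0.4413, -0.1928, 0.0822]
eef_rot: [3.138, -0.08, 0.001]
ft_force: [-0.1, -4.5, -1.3]
width: 0.096
t 9.85 p [ 0.4413 -0.1928  0.0822] w 0.096 yaw -2.9 radial r 0.1298 lat(left+) -0.0024 | F axial 0.14 left -4.47 z -1.30 T [-0.835  0.067 -0.551] Taxis 0.030
```

```bash
python3 -m jog '[[[0.001,0.0113,0,0,0,-5,0],[0.002,0.0111,0,0,0,-5,0],[0.0029,0.0109,0,0,0,-5,0]]]'; python3 s.py; python3 -m jog '[[[0.0039,0.0106,0,0,0,-5,0],[0.0048,0.0102,0,0,0,-5,0],[0.0057,0.0098,0,0,0,-5,0]]]'; python3 s.py;python3 -m jog '[[[0.0065,0.0092,0,0,0,-5,0],[0.0073,0.0086,0,0,0,-5,0],[0.008,0.008,0,0,0,-5,0]]]'; python3 s.py;python3 -m jog '[[[0,0,0,0,0,0,0],[0,0,0,0,0,0,0]]]'; python3 s.py
```

```text
time_s: 10.15
tcp_pos: [0.4468, -0.1592, 0.082]
eef_rot: [3.101, -0.489, -0.0]
ft_force: [-1.6, -5.1, -0.9]
width: 0.094
t 10.15 p [ 0.4468 -0.1592  0.082 ] w 0.094 yaw -17.9 radial r 0.1298 lat(left+) -0.0023 | F axial 0.10 left -5.36 z -0.90 T [-0.68   0.212 -0.466] Taxis 0.229
time_s: 10.45
tcp_pos: [0.4609, -0.1284, 0.0818]
eef_rot: [3.011, -0.89, -0.002]
ft_force: [-2.3, -4.7, -0.1]
width: 0.092
t 10.45 p [ 0.4609 -0.1284  0.0818] w 0.092 yaw -32.9 radial r 0.1297 lat(left+) -0.0022 | F axial 0.59 left -5.17 z -0.10 T [-0.715  0.391 -0.533] Taxis 0.138
time_s: 10.75
tcp_pos: [0.4824, -0.1024, 0.0815]
eef_rot: [2.869, -1.275, -0.003]
ft_force: [-3.1, -4.1, -0.8]
width: 0.095
t 10.75 p [ 0.4824 -0.1024  0.0815] w 0.095 yaw -47.9 radial r 0.1296 lat(left+) -0.0023 | F axial 0.97 left -5.08 z -0.76 T [-0.583  0.492 -0.507] Taxis 0.154
time_s: 10.95
tcp_pos: [0.4825, -0.1023, 0.0815]
eef_rot: [2.875, -1.265, -0.003]
ft_force: [-3.2, -2.1, -0.6]
width: 0.095
t 10.95 p [ 0.4825 -0.1023  0.0815] w 0.095 yaw -47.5 radial r 0.1296 lat(left+) -0.0013 | F axial -0.61 left -3.78 z -0.58 T [-0.302  0.495 -0.364] Taxis 0.124
```

```bash
python3 -m jog '[[[-0.0025,-0.0023,0,0,0,1.5,0],[0,0,0,0,0,0,0],[-0.0054,0.0058,0,0,0,0,0],[-0.0054,0.0058,0,0,0,0,0],[-0.0054,0.0058,0,0,0,0,0],[-0.0056,0.006,0,0,0,0,0],[0,0,0,0,0,0,0]]]'; python3 s.py; python3 arc.py -46.1 7.79 8 .1616
```

```text
time_s: 11.65
tcp_pos: [0.4582, -0.0797, 0.0817]
eef_rot: [-2.891, 1.229, 0.001]
ft_force: [0.6, 0.5, -1.0]
width: 0.096
t 11.65 p [ 0.4582 -0.0797  0.0817] w 0.096 yaw -46.1 radial r 0.1627 lat(left+) 0.0001 | F axial 0.10 left 0.79 z -0.98 T [-0.021  0.047 -0.021] Taxis -0.149
0 [-0.0147 -0.0163]; 1 [-0.0124 -0.0181]; 2 [-0.0098 -0.0196]; 3 [-0.0071 -0.0208]; 4 [-0.0042 -0.0215]; 5 [-0.0012 -0.0219]; 6 [ 0.0017 -0.0219]; 7 [ 0.0047 -0.0214];
```

```bash
python3 -m jog '[[[-0.0147,-0.0163,0,0,0,7.8,0],[-0.0124,-0.0181,0,0,0,7.8,0],[-0.0098,-0.0196,0,0,0,7.8,0],[-0.0071,-0.0208,0,0,0,7.8,0],[-0.0042,-0.0215,0,0,0,7.8,0],[-0.0012,-0.0219,0,0,0,7.8,0],[0.0017,-0.0219,0,0,0,7.8,0],[0.0047,-0.0214,0,0,0,7.8,0]]]';  python3 -m jog '[[[0,0,0,0,0,0,0],[0,0,0,0,0,0,0]]]'; python3 s.py
python3 - <<'E'
from h import *
s=r.camera("scene"); p=proj(dict(s,rotation=R.from_rotvec(s["rotation"]).as_matrix()),[.571,-.197,.1]).astype(int); print(p)
save(s,"k.png",(p[0]-65,p[1]-50,p[0]+65,p[1]+50),6)
E
```

```text
time_s: 12.45
tcp_pos: [0.4161, -0.2434, 0.082]
eef_rot: [3.109, 0.453, 0.001]
ft_force: [-0.0, -0.5, -0.9]
width: 0.095
time_s: 12.65
tcp_pos: [0.4161, -0.2425, 0.0818]
eef_rot: [-3.11, -0.439, 0.0]
ft_force: [0.5, -0.3, -1.4]
width: 0.096
t 12.65 p [ 0.4161 -0.2425  0.0818] w 0.096 yaw 16.1 radial r 0.1615 lat(left+) -0.0008 | F axial 0.36 left -0.40 z -1.42 T [ 0.041 -0.002  0.045] Taxis 0.110
[244 278]
```

View pics/k.png

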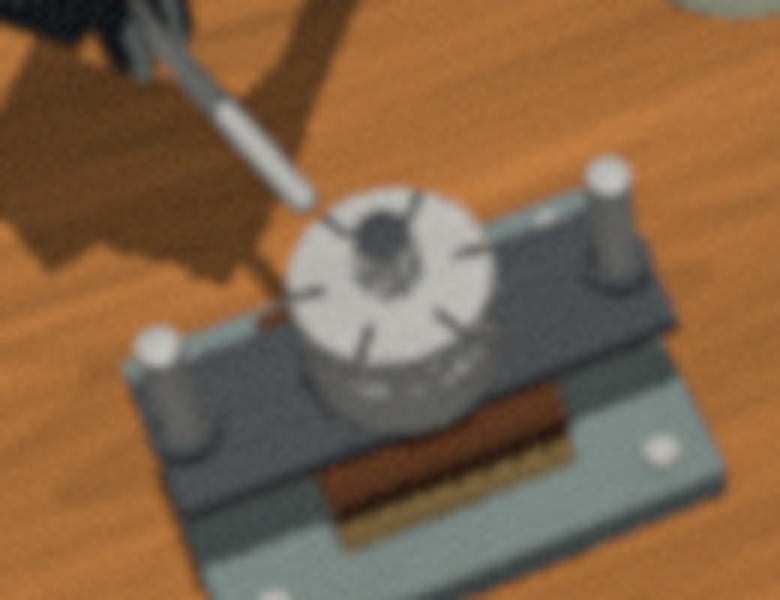

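```bash
python3 - <<'E'
from h import *
import numpy as np
s=r.camera("scene")
c=dict(s,rotation=R.from_rotvec(s["rotation"]).as_matrix())
f=lambda u,z: atz(c,[179+(u[0]+.5)/6-.5,228+(u[1]+.5)/6-.5],z)[:2]
ms=[((326,218),(350,238)),((419,192),(407,224)),((488,247),(455,255)),((465,335),(440,312)),((360,362),(370,327)),((285,297),(323,290))]
O=np.array([f(a,.1186) for a,b in ms]);ctr=O.mean(0);print(ctr)
d=O-ctr; print(np.linalg.norm(d,axis=1),np.degrees(np.arctan2(d[:,1],d[:,0]))%60)
I=np.array([f(b,.1186) for a,b in ms]); d=O-I; print(np.degrees(np.arctan2(d[:,1],d[:,0]))%60)
E
```

```text
[ 0.57124936 -0.19652398]
[0.03421653 0.03535413 0.03515747 0.03714073 0.03628882 0.03710748] [22.02546272 23.77115033 24.37314923 23.84791611 23.63607585 20.06699218]
[23.23478224 22.43435728 21.90915134 20.60045966 26.63453645 18.03264738]
```

```bash
python3 - <<'E'
from h import *
s=r.camera("scene"); c=dict(s,rotation=R.from_rotvec(s["rotation"]).as_matrix())
f=lambda u,z: atz(c,[179+(u[0]+.5)/6-.5,228+(u[1]+.5)/6-.5],z)[:2]
for a,b in(((300,195),(222,106)),((300,195),(170,45))):
    d=f(a,.1015)-f(b,.1015); print(f(a,.1015),f(b,.1015),np.degrees(np.arctan2(d[1],d[0])))
t=r.camera("top"); ct=dict(t,rotation=R.from_rotvec(t["rotation"]).as_matrix()); p=proj(ct,[.571,-.197,.11]).astype(int); print(p)
g=lambda q,z:q
save(t,"l.png",(p[0]-50,p[1]-38,p[0]+50,p[1]+38),8)
for q in("hole_mouth",):
    for d in r.tip_of(s,q)[:3]: print("s",d,atz(c,d["at"],.1022))
    for d in r.tip_of(t,q)[:3]: print("t",d,atz(ct,d["at"],.1022))
E
```

```text
[ 0.51443745 -0.21298695] [ 0.46483793 -0.22647899] 15.217368068212028
[ 0.51443745 -0.21298695] [ 0.42987272 -0.23555358] 14.941561755580796
[401 205]
s {'at': [226.9, 283.7], 'conf': 0.86} [ 0.57035453 -0.23553932  0.1022    ]
s {'at': [114.5, 216.9], 'conf': 0.56} [ 0.2912654  -0.41446156  0.1022    ]
t {'at': [416.4, 207.4], 'conf': 0.66} [ 0.56619375 -0.23176792  0.1022    ]
t {'at': [503.3, 332.9], 'conf': 0.62} [ 0.2879629  -0.40857211  0.1022    ]
t {'at': [409.4, 229.9], 'conf': 0.34} [ 0.51673238 -0.21435835  0.1022    ]
```

View pics/l.png

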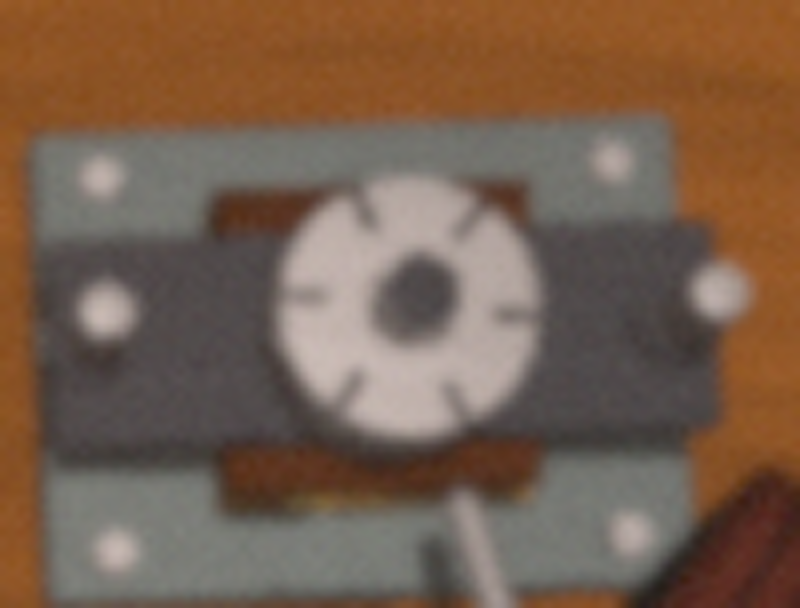

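```bash
python3 -m jog '[[[0.0063,-0.0178,0,0,0,6.7,0],[0.0046,0.0019,0,0,0,0,0],[0.0046,0.0019,0,0,0,0,0],[0.0046,0.0019,0,0,0,0,0],[0.0028,0.0012,0,0,0,0,0],[0,0,0,0,0,0,0]]]'; python3 s.py; python3 -m jog '[[[0.0027,0.0012,0,0,0,0,0],[0.0028,0.0012,0,0,0,0,0],[0,0,0,0,0,0,0]]]'; python3 s.py; python3 arc.py 22.8 -5 15 .129
```

```text
time_s: 13.55
tcp_pos: [0.4393, -0.2528, 0.0819]
eef_rot: [-3.079, -0.625, 0.0]
ft_force: [-0.2, 0.7, -0.9]
width: 0.092
t 13.55 p [ 0.4393 -0.2528  0.0819] w 0.092 yaw 23.0 radial r 0.1431 lat(left+) -0.0000 | F axial 0.10 left 0.70 z -0.94 T [ 0.034  0.028 -0.008] Taxis -0.107
time_s: 13.85
tcp_pos: [0.4448, -0.2509, 0.082]
eef_rot: [3.079, 0.625, 0.0]
ft_force: [-0.1, 0.8, -1.2]
width: 0.094
t 13.85 p [ 0.4448 -0.2509  0.082 ] w 0.094 yaw 22.9 radial r 0.1373 lat(left+) -0.0005 | F axial 0.24 left 0.78 z -1.17 T [0.017 0.026 0.032] Taxis -0.075
0 [-0.0039  0.0106]; 1 [-0.003   0.0109]; 2 [-0.002   0.0111]; 3 [-0.001   0.0112]; 4 [-0.0001  0.0113]; 5 [0.0009 0.0112]; 6 [0.0019 0.0111]; 7 [0.0029 0.0109]; 8 [0.0038 0.0106]; 9 [0.0047 0.0102]; 10 [0.0056 0.0098]; 11 [0.0064 0.0093]; 12 [0.0072 0.0087]; 13 [0.0079 0.008 ]; 14 [0.0086 0.0073];
```

Clean entry. Insert fully and make the second stroke.

```bash
python3 -m jog '[[[0.0037,0.0016,0,0,0,0,0],[0.0037,0.0016,0,0,0,0,0],[0,0,0,0,0,0,0]]]'; python3 s.py;  python3 -m jog '[[[-0.0039,0.0106,0,0,0,-5,0],[-0.003,0.0109,0,0,0,-5,0],[-0.002,0.0111,0,0,0,-5,0],[-0.001,0.0112,0,0,0,-5,0]]]'; python3 s.py; python3 -m jog '[[[-0.0001,0.0113,0,0,0,-5,0],[0.0009,0.0112,0,0,0,-5,0],[0.0019,0.0111,0,0,0,-5,0],[0.0029,0.0109,0,0,0,-5,0]]]'; python3 s.py
```

```text
time_s: 14.15
tcp_pos: [0.4524, -0.2478, 0.082]
eef_rot: [3.079, 0.625, 0.0]
ft_force: [-0.3, 0.8, -0.2]
width: 0.093
t 14.15 p [ 0.4524 -0.2478  0.082 ] w 0.093 yaw 23.0 radial r 0.1290 lat(left+) -0.0005 | F axial 0.07 left 0.82 z -0.22 T [-0.01   0.062 -0.013] Taxis -0.119
time_s: 14.55
tcp_pos: [0.442, -0.2051, 0.0823]
eef_rot: [3.138, 0.073, 0.001]
ft_force: [-0.2, -4.4, -1.2]
width: 0.095
t 14.55 p [ 0.442  -0.2051  0.0823] w 0.095 yaw 2.7 radial r 0.1293 lat(left+) -0.0021 | F axial -0.42 left -4.42 z -1.19 T [-0.81   0.109 -0.41 ] Taxis 0.160
time_s: 14.95
tcp_pos: [0.4471, -0.1602, 0.082]
eef_rot: [3.104, -0.473, -0.001]
ft_force: [-2.6, -3.9, -0.6]
width: 0.089
t 14.95 p [ 0.4471 -0.1602  0.082 ] w 0.089 yaw -17.3 radial r 0.1292 lat(left+) -0.0018 | F axial -1.36 left -4.47 z -0.59 T [-0.766  0.321 -0.495] Taxis 0.080
```

```bash
python3 -m jog '[[[0.0038,0.0106,0,0,0,-5,0],[0.0047,0.0102,0,0,0,-5,0],[0.0056,0.0098,0,0,0,-5,0]]]'; python3 s.py; python3 -m jog '[[[0.0064,0.0093,0,0,0,-5,0],[0.0072,0.0087,0,0,0,-5,0]]]'; python3 s.py; python3 -m jog '[[[0.0079,0.008,0,0,0,-5,0],[0.0086,0.0073,0,0,0,-5,0]]]'; python3 s.py;python3 -m jog '[[[0,0,0,0,0,0,0]]]'; python3 s.py
```

```text
time_s: 15.25
tcp_pos: [0.4609, -0.1294, 0.0817]
eef_rot: [3.016, -0.874, -0.002]
ft_force: [-2.7, -5.0, -1.5]
width: 0.096
t 15.25 p [ 0.4609 -0.1294  0.0817] w 0.096 yaw -32.3 radial r 0.1292 lat(left+) -0.0017 | F axial 0.42 left -5.63 z -1.54 T [-0.675  0.408 -0.5  ] Taxis 0.228
time_s: 15.45
tcp_pos: [0.4744, -0.1112, 0.0816]
eef_rot: [2.928, -1.133, -0.003]
ft_force: [-3.3, -3.8, -0.3]
width: 0.094
t 15.45 p [ 0.4744 -0.1112  0.0816] w 0.094 yaw -42.3 radial r 0.1291 lat(left+) -0.0016 | F axial 0.09 left -5.04 z -0.28 T [-0.706  0.427 -0.491] Taxis 0.159
time_s: 15.65
tcp_pos: [0.4908, -0.0959, 0.0814]
eef_rot: [2.818, -1.384, -0.003]
ft_force: [-3.6, -3.6, -0.3]
width: 0.095
t 15.65 p [ 0.4908 -0.0959  0.0814] w 0.095 yaw -52.3 radial r 0.1291 lat(left+) -0.0017 | F axial 0.66 left -5.03 z -0.31 T [-0.556  0.55  -0.459] Taxis 0.192
time_s: 15.75
tcp_pos: [0.4914, -0.0955, 0.0816]
eef_rot: [2.822, -1.379, -0.002]
ft_force: [-3.6, -1.9, -0.9]
width: 0.09
t 15.75 p [ 0.4914 -0.0955  0.0816] w 0.09 yaw -52.1 radial r 0.1290 lat(left+) -0.0004 | F axial -0.74 left -4.02 z -0.91 T [-0.45   0.539 -0.412] Taxis 0.106
```

```bash
python3 -m jog '[[[-0.0035,-0.0028,0,0,0,2,0],[0,0,0,0,0,0,0],[-0.0052,0.0062,0,0,0,0,0],[-0.0052,0.0062,0,0,0,0,0],[-0.0052,0.0062,0,0,0,0,0],[-0.0053,0.0063,0,0,0,0,0],[0,0,0,0,0,0,0]]]'; python3 s.py; python3 arc.py -50.2 8.5 8 .1616
```

```text
time_s: 16.45
tcp_pos: [0.4665, -0.0722, 0.0817]
eef_rot: [-2.847, 1.327, 0.001]
ft_force: [-0.3, 0.2, -1.2]
width: 0.096
t 16.45 p [ 0.4665 -0.0722  0.0817] w 0.096 yaw -50.0 radial r 0.1627 lat(left+) 0.0002 | F axial -0.34 left -0.14 z -1.22 T [-0.01   0.009 -0.024] Taxis -0.001
0 [-0.0172 -0.0167]; 1 [-0.0146 -0.019 ]; 2 [-0.0116 -0.021 ]; 3 [-0.0084 -0.0224]; 4 [-0.005  -0.0234]; 5 [-0.0014 -0.0239]; 6 [ 0.0021 -0.0239]; 7 [ 0.0056 -0.0233];
```

```bash
python3 -m jog '[[[-0.0172,-0.0167,0,0,0,8.5,0],[-0.0146,-0.019,0,0,0,8.5,0],[-0.0116,-0.021,0,0,0,8.5,0],[-0.0084,-0.0224,0,0,0,8.5,0],[-0.005,-0.0234,0,0,0,8.5,0],[-0.0014,-0.0239,0,0,0,8.5,0],[0.0021,-0.0239,0,0,0,8.5,0],[0.0056,-0.0233,0,0,0,8.5,0]]]';  python3 -m jog '[[[0,0,0,0,0,0,0]]]'; python3 s.py
python3 - <<'E'
from h import *
s=r.camera("scene"); t=r.camera("top"); np.save("t2.npy",t["frame"])
ct=dict(t,rotation=R.from_rotvec(t["rotation"]).as_matrix()); cs=dict(s,rotation=R.from_rotvec(s["rotation"]).as_matrix())
# rectified top-face view, 0.2 mm/px: up=+x, left=+y ; both cameras
H=[]
for c in (cs,ct):
    w=[(.571+a,-.197+b,.1186) for a,b in((.045,.045),(.045,-.045),(-.045,-.045),(-.045,.045))]
    src=np.float32([proj(c,p) for p in w]); dst=np.float32([(0,0),(390,0),(390,390),(0,390)])
    H.append(cv2.warpPerspective(np.ascontiguousarray(c["frame"][:,:,::-1]),cv2.getPerspectiveTransform(src,dst),(390,390),flags=cv2.INTER_CUBIC))
cv2.imwrite("pics/m.png",np.hstack(H))
for im in H:
    g=cv2.cvtColor(im,cv2.COLOR_BGR2GRAY); P=cv2.warpPolar(g,(156,720),(195,195),156,cv2.WARP_POLAR_LINEAR)[:,105:140].mean(1)
    P=P-cv2.GaussianBlur(P[:,None],(1,61),0)[:,0]; k=P.reshape(6,120).mean(0); k=np.roll(k,0)
    z=np.fft.fft(k)[1]; th=(-np.angle(-z))%(2*np.pi)/(2*np.pi)*60; i=k.argmin()/2
    # image polar angle a: clockwise from right(-y). world angle = -90 - a
    print("world mark angle mod60: argmin %.1f fft %.1f"%((-90-i)%60,(-90-th)%60), "depth",k.min())
E
```

```text
time_s: 17.25
tcp_pos: [0.4168, -0.2482, 0.0821]
eef_rot: [3.101, 0.499, 0.001]
ft_force: [0.0, 0.8, -0.5]
width: 0.096
time_s: 17.35
tcp_pos: [0.4179, -0.25, 0.0827]
eef_rot: [3.1, 0.492, 0.003]
ft_force: [0.4, 0.3, -1.0]
width: 0.09
t 17.35 p [ 0.4179 -0.25    0.0827] w 0.09 yaw 18.0 radial r 0.1620 lat(left+) -0.0030 | F axial 0.46 left 0.14 z -1.03 T [0.013 0.009 0.001] Taxis -0.019
world mark angle mod60: argmin 17.5 fft 17.1 depth -17.23523037465985
world mark angle mod60: argmin 17.5 fft 17.6 depth -12.355665670131032
```

View pics/m.png

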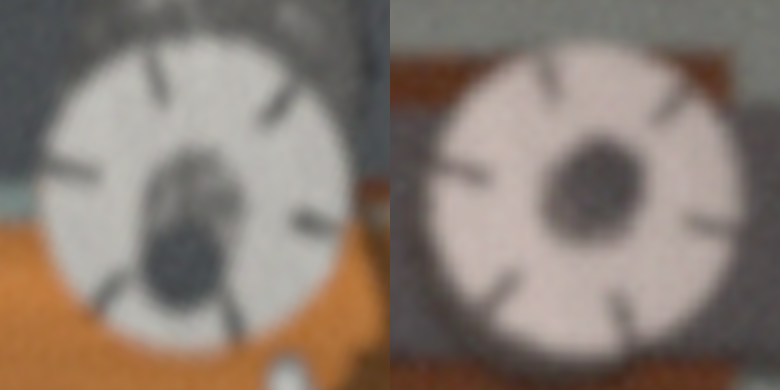

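```bash
python3 -m jog '[[[0,0,0,0,0,-0.4,0]]]'; python3 s.py;  python3 -m jog '[[[0,0,0,0,0,0,0]]]'; python3 s.py
```

```text
time_s: 17.55
tcp_pos: [0.4166, -0.2462, 0.0816]
eef_rot: [-3.104, -0.476, 0.001]
ft_force: [-0.7, -0.2, -1.8]
width: 0.095
t 17.55 p [ 0.4166 -0.2462  0.0816] w 0.095 yaw 17.4 radial r 0.1621 lat(left+) -0.0006 | F axial -0.69 left -0.01 z -1.80 T [ 0.023  0.017 -0.008] Taxis -0.006
time_s: 17.65
tcp_pos: [0.4167, -0.2462, 0.0817]
eef_rot: [-3.104, -0.478, 0.0]
ft_force: [0.5, -0.1, -0.9]
width: 0.091
t 17.65 p [ 0.4167 -0.2462  0.0817] w 0.091 yaw 17.5 radial r 0.1619 lat(left+) -0.0004 | F axial 0.45 left -0.20 z -0.87 T [ 0.057  0.005 -0.036] Taxis -0.004
```

```bash
python3 -m jog '[[[0.0048,0.0015,0,0,0,0,0],[0.0048,0.0015,0,0,0,0,0],[0.0048,0.0015,0,0,0,0,0],[0.0048,0.0015,0,0,0,0,0],[0,0,0,0,0,0,0]]]'; python3 s.py; python3 -m jog '[[[0.0038,0.0012,0,0,0,0,0],[0.0038,0.0012,0,0,0,0,0],[0.0045,0.0014,0,0,0,0,0],[0,0,0,0,0,0,0]]]'; python3 s.py; python3 arc.py 17.4 -2 24 .129
```

```text
time_s: 18.15
tcp_pos: [0.4369, -0.2409, 0.082]
eef_rot: [3.105, 0.48, 0.001]
ft_force: [-0.4, 1.1, -1.5]
width: 0.092
t 18.15 p [ 0.4369 -0.2409  0.082 ] w 0.092 yaw 17.6 radial r 0.1412 lat(left+) -0.0014 | F axial -0.06 left 1.15 z -1.47 T [ 0.01   0.031 -0.028] Taxis -0.190
time_s: 18.55
tcp_pos: [0.4487, -0.2372, 0.0819]
eef_rot: [-3.105, -0.48, -0.0]
ft_force: [-0.4, -0.7, -1.3]
width: 0.097
t 18.55 p [ 0.4487 -0.2372  0.0819] w 0.097 yaw 17.6 radial r 0.1288 lat(left+) -0.0014 | F axial -0.62 left -0.52 z -1.34 T [-0.     0.032  0.039] Taxis 0.105
0 [-0.0013  0.0043]; 1 [-0.0011  0.0044]; 2 [-0.001   0.0044]; 3 [-0.0008  0.0044]; 4 [-0.0007  0.0045]; 5 [-0.0005  0.0045]; 6 [-0.0003  0.0045]; 7 [-0.0002  0.0045]; 8 [-0.      0.0045]; 9 [0.0001 0.0045]; 10 [0.0003 0.0045]; 11 [0.0004 0.0045]; 12 [0.0006 0.0045]; 13 [0.0008 0.0044]; 14 [0.0009 0.0044]; 15 [0.0011 0.0044]; 16 [0.0012 0.0043]; 17 [0.0014 0.0043]; 18 [0.0015 0.0042]; 19 [0.0017 0.0042]; 20 [0.0018 0.0041]; 21 [0.0019 0.0041]; 22 [0.0021 0.004 ]; 23 [0.0022 0.0039];
```

```bash
python3 -m jog '[[[-0.0013,0.0043,0,0,0,-2,0],[-0.0011,0.0044,0,0,0,-2,0],[-0.001,0.0044,0,0,0,-2,0],[-0.0008,0.0044,0,0,0,-2,0],[-0.0007,0.0045,0,0,0,-2,0]]]'; python3 s.py; python3 -m jog '[[[-0.0005,0.0045,0,0,0,-2,0]]]'; python3 s.py; python3 -m jog '[[[-0.0003,0.0045,0,0,0,-2,0]]]'; python3 s.py; python3 -m jog '[[[-0.0002,0.0045,0,0,0,-2,0]]]'; python3 s.py
```

```text
time_s: 19.05
tcp_pos: [0.4432, -0.2159, 0.0821]
eef_rot: [3.134, 0.204, -0.0]
ft_force: [-1.1, -2.1, -1.3]
width: 0.091
t 19.05 p [ 0.4432 -0.2159  0.0821] w 0.091 yaw 7.4 radial r 0.1292 lat(left+) -0.0022 | F axial -1.35 left -1.96 z -1.34 T [-0.469  0.212 -0.319] Taxis -0.069
time_s: 19.15
tcp_pos: [0.4426, -0.2117, 0.0821]
eef_rot: [3.136, 0.148, -0.0]
ft_force: [-2.0, -4.2, -1.2]
width: 0.094
t 19.15 p [ 0.4426 -0.2117  0.0821] w 0.094 yaw 5.4 radial r 0.1292 lat(left+) -0.0025 | F axial -2.37 left -4.04 z -1.22 T [-0.656  0.277 -0.433] Taxis 0.083
time_s: 19.25
tcp_pos: [0.4423, -0.2074, 0.0821]
eef_rot: [3.138, 0.093, -0.0]
ft_force: [-1.7, -5.7, -0.9]
width: 0.096
t 19.25 p [ 0.4423 -0.2074  0.0821] w 0.096 yaw 3.4 radial r 0.1291 lat(left+) -0.0027 | F axial -2.04 left -5.54 z -0.85 T [-0.751  0.407 -0.465] Taxis 0.245
time_s: 19.35
tcp_pos: [0.442, -0.203, 0.0821]
eef_rot: [3.139, 0.038, -0.0]
ft_force: [-3.0, -5.1, -1.2]
width: 0.094
t 19.35 p [ 0.442  -0.203   0.0821] w 0.094 yaw 1.4 radial r 0.1291 lat(left+) -0.0028 | F axial -3.13 left -5.06 z -1.19 T [-0.698  0.374 -0.445] Taxis 0.199
```

```bash
python3 -m jog '[[[-0.0012,0.0045,0,0,0,-2,0]]]'; python3 s.py; python3 -m jog '[[[0.0001,0.0045,0,0,0,-2,0]]]'; python3 s.py; python3 -m jog '[[[0.0003,0.0045,0,0,0,-2,0]]]'; python3 s.py; python3 -m jog '[[[0.0004,0.0045,0,0,0,-2,0]]]'; python3 s.py
```

```text
time_s: 19.45
tcp_pos: [0.4416, -0.1986, 0.0824]
eef_rot: [3.139, -0.017, 0.002]
ft_force: [1.7, -4.9, -1.7]
width: 0.09
t 19.45 p [ 0.4416 -0.1986  0.0824] w 0.09 yaw -0.6 radial r 0.1294 lat(left+) -0.0030 | F axial 1.76 left -4.90 z -1.67 T [-0.717 -0.216 -0.397] Taxis 0.242
time_s: 19.55
tcp_pos: [0.4417, -0.1942, 0.0825]
eef_rot: [3.138, -0.072, 0.003]
ft_force: [1.1, -4.6, -2.2]
width: 0.093
t 19.55 p [ 0.4417 -0.1942  0.0825] w 0.093 yaw -2.6 radial r 0.1293 lat(left+) -0.0030 | F axial 1.28 left -4.51 z -2.22 T [-0.732  0.026 -0.387] Taxis 0.200
time_s: 19.65
tcp_pos: [0.4419, -0.1897, 0.0824]
eef_rot: [3.137, -0.126, 0.002]
ft_force: [-0.1, -4.3, 0.0]
width: 0.091
t 19.65 p [ 0.4419 -0.1897  0.0824] w 0.091 yaw -4.6 radial r 0.1293 lat(left+) -0.0031 | F axial 0.29 left -4.34 z 0.02 T [-0.708  0.089 -0.478] Taxis 0.084
time_s: 19.75
tcp_pos: [0.4423, -0.1853, 0.0824]
eef_rot: [3.134, -0.181, 0.002]
ft_force: [-0.0, -5.6, -1.3]
width: 0.095
t 19.75 p [ 0.4423 -0.1853  0.0824] w 0.095 yaw -6.6 radial r 0.1292 lat(left+) -0.0032 | F axial 0.63 left -5.61 z -1.33 T [-0.952  0.121 -0.546] Taxis 0.181
```

```bash
python3 -m jog '[[[0.0006,0.0045,0,0,0,-2,0]]]'; python3 s.py; python3 -m jog '[[[0.0008,0.0044,0,0,0,-2,0]]]'; python3 s.py; python3 -m jog '[[[0.0009,0.0044,0,0,0,-2,0]]]'; python3 s.py; python3 -m jog '[[[0.0011,0.0044,0,0,0,-2,0]]]'; python3 s.py
```

```text
time_s: 19.85
tcp_pos: [0.4429, -0.181, 0.0825]
eef_rot: [3.13, -0.236, 0.002]
ft_force: [-0.8, -7.0, -2.8]
width: 0.096
t 19.85 p [ 0.4429 -0.181   0.0825] w 0.096 yaw -8.6 radial r 0.1291 lat(left+) -0.0034 | F axial 0.27 left -7.08 z -2.80 T [-1.096  0.146 -0.692] Taxis 0.223
time_s: 19.95
tcp_pos: [0.4435, -0.1767, 0.0824]
eef_rot: [3.125, -0.291, 0.002]
ft_force: [-1.5, -7.1, -0.9]
width: 0.093
t 19.95 p [ 0.4435 -0.1767  0.0824] w 0.093 yaw -10.6 radial r 0.1290 lat(left+) -0.0036 | F axial -0.13 left -7.29 z -0.86 T [-1.158  0.248 -0.783] Taxis 0.157
time_s: 20.05
tcp_pos: [0.4444, -0.1725, 0.0824]
eef_rot: [3.119, -0.345, 0.002]
ft_force: [-0.9, -8.3, -1.3]
width: 0.097
t 20.05 p [ 0.4444 -0.1725  0.0824] w 0.097 yaw -12.6 radial r 0.1289 lat(left+) -0.0038 | F axial 0.93 left -8.31 z -1.30 T [-1.254  0.262 -0.768] Taxis 0.307
time_s: 20.15
tcp_pos: [0.4454, -0.1682, 0.0824]
eef_rot: [3.113, -0.4, 0.002]
ft_force: [-1.8, -8.2, -2.0]
width: 0.091
t 20.15 p [ 0.4454 -0.1682  0.0824] w 0.091 yaw -14.6 radial r 0.1288 lat(left+) -0.0039 | F axial 0.37 left -8.40 z -2.04 T [-1.295  0.338 -0.889] Taxis 0.194
```

```bash
python3 -m jog '[[[0.0012,0.0043,0,0,0,-2,0]]]'; python3 s.py; python3 -m jog '[[[0.0014,0.0043,0,0,0,-2,0]]]'; python3 s.py; python3 -m jog '[[[0.0015,0.0042,0,0,0,-2,0]]]'; python3 s.py
```

```text
time_s: 20.25
tcp_pos: [0.4466, -0.164, 0.0824]
eef_rot: [3.105, -0.454, 0.002]
ft_force: [-1.3, -9.0, -2.3]
width: 0.092
t 20.25 p [ 0.4466 -0.164   0.0824] w 0.092 yaw -16.6 radial r 0.1287 lat(left+) -0.0040 | F axial 1.30 left -8.99 z -2.30 T [-1.35   0.48  -0.876] Taxis 0.286
time_s: 20.35
tcp_pos: [0.4479, -0.1598, 0.0824]
eef_rot: [3.096, -0.509, 0.002]
ft_force: [-3.2, -9.5, -0.9]
width: 0.089
t 20.35 p [ 0.4479 -0.1598  0.0824] w 0.089 yaw -18.7 radial r 0.1286 lat(left+) -0.0041 | F axial -0.02 left -10.02 z -0.86 T [-1.512  0.481 -0.903] Taxis 0.386
time_s: 20.45
tcp_pos: [0.4493, -0.1557, 0.0824]
eef_rot: [3.087, -0.562, 0.002]
ft_force: [-3.9, -9.9, -0.8]
width: 0.095
t 20.45 p [ 0.4493 -0.1557  0.0824] w 0.095 yaw -20.7 radial r 0.1284 lat(left+) -0.0043 | F axial -0.19 left -10.64 z -0.82 T [-1.545  0.48  -0.929] Taxis 0.436
```

```bash
python3 -m jog '[[[0,0,0,0,0,0,0]]]'; python3 s.py; python3 -m jog '[[[0,0,0,0,0,0,0]]]'; python3 s.py
```

```text
time_s: 20.55
tcp_pos: [0.4494, -0.1555, 0.0824]
eef_rot: [3.087, -0.561, 0.001]
ft_force: [-3.4, -9.9, -0.3]
width: 0.092
t 20.55 p [ 0.4494 -0.1555  0.0824] w 0.092 yaw -20.6 radial r 0.1285 lat(left+) -0.0040 | F axial 0.32 left -10.48 z -0.35 T [-1.427  0.536 -0.894] Taxis 0.454
time_s: 20.65
tcp_pos: [0.4493, -0.1556, 0.0823]
eef_rot: [3.088, -0.56, 0.001]
ft_force: [-3.3, -9.2, -1.9]
width: 0.095
t 20.65 p [ 0.4493 -0.1556  0.0823] w 0.095 yaw -20.6 radial r 0.1285 lat(left+) -0.0040 | F axial 0.16 left -9.77 z -1.91 T [-1.314  0.44  -0.847] Taxis 0.410
```

```bash
cat > mk.py <<'E'
from h import *
def fold(c):
    w=[(.571+a,-.197+b,.1182) for a,b in((.045,.045),(.045,-.045),(-.045,-.045),(-.045,.045))]
    src=np.float32([proj(c,p) for p in w]); dst=np.float32([(0,0),(390,0),(390,390),(0,390)])
    im=cv2.warpPerspective(np.ascontiguousarray(c["frame"]),cv2.getPerspectiveTransform(src,dst),(390,390),flags=cv2.INTER_CUBIC)
    g=cv2.cvtColor(im,cv2.COLOR_RGB2GRAY); P=cv2.warpPolar(g,(156,720),(195,195),156,cv2.WARP_POLAR_LINEAR)[:,105:140].mean(1)
    P=P-cv2.GaussianBlur(P[:,None],(1,61),0)[:,0]; Q=P.reshape(6,120); k=np.median(Q,0); k=cv2.GaussianBlur(np.tile(k,3)[:,None],(1,9),0)[120:240,0]; i=k.argmin()/2
    a=np.array([ (-90-(Q[j].argmin())/2)%60 for j in range(6)])
    print("mark mod60 %.1f"%((-90-i)%60),"each",a,"depth %.1f"%k.min())
for n in("scene","top"):
    c=r.camera(n); fold(dict(c,rotation=R.from_rotvec(c["rotation"]).as_matrix()))
E
python3 mk.py
```

```text
mark mod60 2.0 each [1.  1.  3.5 4.5 3.5 1.5] depth -14.8
mark mod60 2.0 each [1.5 3.5 5.  3.  1.5 0.5] depth -10.4
```

```bash
python3 -m jog '[[[0.0017,0.0042,0,0,0,-2,0]]]'; python3 s.py; python3 -m jog '[[[0.0018,0.0041,0,0,0,-2,0]]]'; python3 s.py; python3 -m jog '[[[0.0019,0.0041,0,0,0,-2,0]]]'; python3 s.py;  python3 -m jog '[[[0,0,0,0,0,0,0]]]'; python3 s.py
```

```text
time_s: 20.85
tcp_pos: [0.4508, -0.1519, 0.0823]
eef_rot: [3.077, -0.615, 0.001]
ft_force: [-3.3, -10.6, -0.9]
width: 0.099
t 20.85 p [ 0.4508 -0.1519  0.0823] w 0.099 yaw -22.6 radial r 0.1283 lat(left+) -0.0046 | F axial 1.04 left -11.09 z -0.91 T [-1.618  0.546 -0.995] Taxis 0.432
time_s: 20.95
tcp_pos: [0.4526, -0.1477, 0.0823]
eef_rot: [3.065, -0.67, 0.001]
ft_force: [-4.6, -11.4, -1.3]
width: 0.091
t 20.95 p [ 0.4526 -0.1477  0.0823] w 0.091 yaw -24.7 radial r 0.1281 lat(left+) -0.0046 | F axial 0.53 left -12.29 z -1.27 T [-1.625  0.625 -0.972] Taxis 0.606
time_s: 21.05
tcp_pos: [0.4545, -0.1436, 0.0823]
eef_rot: [3.053, -0.724, 0.001]
ft_force: [-2.9, -11.5, -0.8]
width: 0.093
t 21.05 p [ 0.4545 -0.1436  0.0823] w 0.093 yaw -26.7 radial r 0.1280 lat(left+) -0.0046 | F axial 2.57 left -11.59 z -0.78 T [-1.694  0.575 -0.987] Taxis 0.510
time_s: 21.15
tcp_pos: [0.4546, -0.1434, 0.0823]
eef_rot: [3.053, -0.722, 0.001]
ft_force: [-3.9, -10.8, -1.0]
width: 0.092
t 21.15 p [ 0.4546 -0.1434  0.0823] w 0.092 yaw -26.6 radial r 0.1281 lat(left+) -0.0042 | F axial 1.31 left -11.39 z -0.98 T [-1.629  0.629 -1.076] Taxis 0.389
```

```bash
python3 mk.py; python3 s.py
```

```text
mark mod60 59.0 each [57.  58.5  0.   0.5  0.  57.5] depth -14.3
mark mod60 59.0 each [58.   0.   0.  59.5 58.5 57.5] depth -12.3
t 21.25 p [ 0.4545 -0.1435  0.0822] w 0.094 yaw -26.6 radial r 0.1281 lat(left+) -0.0043 | F axial 0.98 left -11.99 z -0.18 T [-1.571  0.613 -0.96 ] Taxis 0.581
```

```bash
python3 arc.py -26.6 4 6 .1285; python3 -m jog '[[[-0.0036,-0.0082,0,0,0,4,0],[-0.0031,-0.0084,0,0,0,4,0],[-0.0025,-0.0086,0,0,0,4,0],[-0.0019,-0.0088,0,0,0,4,0]]]';python3 s.py;  python3 -m jog '[[[0,0,0,0,0,0,0]]]'; python3 s.py
```

```text
0 [-0.0037 -0.0082]; 1 [-0.0032 -0.0084]; 2 [-0.0026 -0.0086]; 3 [-0.002  -0.0088]; 4 [-0.0013 -0.0089]; 5 [-0.0007 -0.0089]; time_s: 21.65
tcp_pos: [0.4434, -0.1761, 0.082]
eef_rot: [3.128, -0.283, 0.0]
ft_force: [1.2, -1.0, -1.4]
width: 0.093
t 21.65 p [ 0.4434 -0.1761  0.082 ] w 0.093 yaw -10.3 radial r 0.1293 lat(left+) -0.0024 | F axial 1.34 left -0.75 z -1.41 T [-0.314  0.009 -0.203] Taxis -0.103
time_s: 21.75
tcp_pos: [0.4435, -0.1764, 0.0821]
eef_rot: [3.127, -0.287, 0.0]
ft_force: [-0.9, -3.7, -0.7]
width: 0.094
t 21.75 p [ 0.4435 -0.1764  0.0821] w 0.094 yaw -10.5 radial r 0.1292 lat(left+) -0.0030 | F axial -0.17 left -3.84 z -0.69 T [-0.464  0.144 -0.299] Taxis 0.197
```

Still slightly loaded; a few degrees more, then check and withdraw.

```bash
python3 -m jog '[[[-0.0008,-0.0067,0,0,0,3,0],[0,0,0,0,0,0,0]]]';python3 s.py;  python3 -m jog '[[[0,0,0,0,0,0,0]]]'; python3 s.py
```

```text
time_s: 21.95
tcp_pos: [0.4429, -0.1821, 0.082]
eef_rot: [3.134, -0.207, 0.0]
ft_force: [-0.0, -2.0, -1.1]
width: 0.096
t 21.95 p [ 0.4429 -0.1821  0.082 ] w 0.096 yaw -7.5 radial r 0.1290 lat(left+) -0.0020 | F axial 0.22 left -1.98 z -1.07 T [-0.325  0.123 -0.152] Taxis 0.104
time_s: 22.05
tcp_pos: [0.4429, -0.1817, 0.0819]
eef_rot: [3.134, -0.208, 0.0]
ft_force: [-0.1, -2.2, -1.1]
width: 0.094
t 22.05 p [ 0.4429 -0.1817  0.0819] w 0.094 yaw -7.6 radial r 0.1290 lat(left+) -0.0018 | F axial 0.21 left -2.24 z -1.06 T [-0.388  0.225 -0.287] Taxis 0.002
```

```bash
python3 -m jog '[[[-0.0005,-0.0067,0,0,0,3,0],[0,0,0,0,0,0,0]]]';python3 s.py;  python3 -m jog '[[[-0.008,0.0006,0,0,0,0,0],[-0.008,0.0006,0,0,0,0,0],[-0.008,0.0006,0,0,0,0,0],[-0.009,0.0006,0,0,0,0,0],[0,0,0,0,0,0,0]]]'; python3 s.py; python3 mk.py
```

```text
time_s: 22.25
tcp_pos: [0.4426, -0.1882, 0.082]
eef_rot: [-3.139, 0.123, -0.0]
ft_force: [0.5, -1.5, -1.1]
width: 0.096
t 22.25 p [ 0.4426 -0.1882  0.082 ] w 0.096 yaw -4.5 radial r 0.1287 lat(left+) -0.0013 | F axial 0.58 left -1.50 z -1.10 T [-0.138  0.038 -0.064] Taxis 0.129
time_s: 22.75
tcp_pos: [0.4079, -0.1854, 0.0816]
eef_rot: [-3.139, 0.123, 0.002]
ft_force: [0.8, 0.1, -0.8]
width: 0.096
t 22.75 p [ 0.4079 -0.1854  0.0816] w 0.096 yaw -4.5 radial r 0.1635 lat(left+) -0.0012 | F axial 0.78 left 0.20 z -0.83 T [ 0.031  0.001 -0.012] Taxis -0.044
mark mod60 2.0 each [0.  0.5 3.  4.  2.5 1.5] depth -15.7
mark mod60 2.0 each [1.  3.5 4.  2.  1.  0.5] depth -11.3
```

```bash
python3 -m jog '[[[0,0,0.04,0,0,0,0],[0,0,0.035,0,0,0,0],[0,0,0,0,0,0,0],[0,0,0,0,0,0,0]]]'; python3 see.py 2>/dev/null
python3 -m jog '[[[0.0239,0.04,0,0,0,-0.9,0],[0.0239,0.04,0,0,0,-0.9,0],[0.0239,0.04,0,0,0,-0.9,0],[0.0239,0.04,0,0,0,-0.9,0],[0.0239,0.04,0,0,0,-0.9,0],[0.0239,0.04,0,0,0,-0.9,0],[0.0239,0.04,0,0,0,-0.9,0],[0.0239,0.04,0,0,0,-0.9,0]]]'
python3 -m jog '[[[0,0,0,0,0,0,0],[0,0,0,0,0,0,0]]]'; python3 see.py n.png 2>/dev/null
```

```text
time_s: 23.25
tcp_pos: [0.4103, -0.1865, 0.1579]
eef_rot: [3.138, -0.122, 0.004]
ft_force: [-0.8, 0.4, -1.2]
width: 0.091
[ 0.40933602 -0.1858607   0.15657455] 0.0881889385765595 [-0.23688608  0.49770829 -2.07424597] [0.01601702 0.00603324 0.05286911]
yaw -4.455850871834453 tilt [-1.64434109e-05  9.36792565e-05]
0.85 bardir -4.758800720636039 tip [ 0.52231163 -0.19524948]
line offset from axis A (left+) -0.002294766078588177 tip r 0.04866575196392539
time_s: 24.2
tcp_pos: [0.6003, 0.1359, 0.1548]
eef_rot: [3.125, -0.32, -0.005]
ft_force: [1.0, -0.5, -0.4]
width: 0.094
time_s: 24.4
tcp_pos: [0.5995, 0.1349, 0.1545]
eef_rot: [3.125, -0.315, -0.006]
ft_force: [-1.2, -0.1, -0.8]
width: 0.091
[0.59933635 0.13388375 0.15491259] 0.09248035264013728 [-0.70467788  0.29648052 -0.78172077] [-0.04575259  0.0831744   0.00393972]
yaw -11.604592552854015 tilt [-0.0035417  -0.00081469]
0.96 bardir -11.672775600317818 tip [0.70893495 0.11292985]
line offset from axis A (left+) 0.3314274859215313 tip r -0.07237670419981301
```

View pics/n.png

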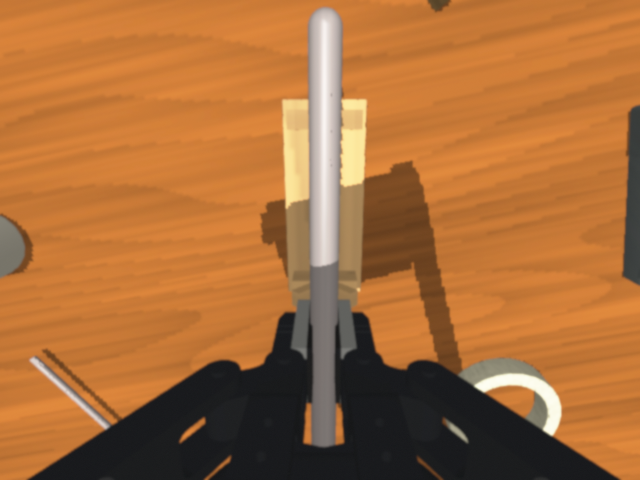

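```bash
python3 -m jog '[[[-0.0005,0.0005,-0.04,0,0,0,0],[0,0,-0.04,0,0,0,0],[0,0,-0.03,0,0,0,0],[0,0,-0.018,0,0,0,0],[0,0,0,0,0,0,0]]]'; python3 s.py; python3 -m jog '[[[0,0,-0.003,0,0,0,0],[0,0,-0.002,0,0,0,0],[0,0,0,0,0,0,0]]]'; python3 s.py
```

```text
time_s: 25.05
tcp_pos: [0.5967, 0.1328, 0.0255]
eef_rot: [3.124, -0.322, -0.01]
ft_force: [-0.4, -0.2, -1.8]
width: 0.091
t 25.05 p [0.5967 0.1328 0.0255] w 0.091 yaw -11.8 radial r 0.0420 lat(left+) 0.3281 | F axial -0.38 left -0.31 z -1.77 T [-0.045  0.055 -0.006] Taxis 0.133
time_s: 25.35
tcp_pos: [0.6011, 0.1344, 0.0253]
eef_rot: [-3.125, 0.32, -0.004]
ft_force: [0.2, -0.2, -0.5]
width: 0.089
t 25.35 p [0.6011 0.1344 0.0253] w 0.089 yaw -11.7 radial r 0.0376 lat(left+) 0.3306 | F axial 0.23 left -0.12 z -0.53 T [-0.008  0.029  0.03 ] Taxis -0.041
```

```bash
python3 -m jog '[[[0,0,0,0,0,0,0]]]'; python3 s.py; python3 -m jog '[[[0,0,-0.0015,0,0,0,0],[0,0,0,0,0,0,0]]]'; python3 s.py; python3 -m jog '[[[0,0,-0.0015,0,0,0,0],[0,0,0,0,0,0,0]]]'; python3 s.py
```

```text
time_s: 25.45
tcp_pos: [0.6009, 0.1346, 0.0251]
eef_rot: [-3.125, 0.319, -0.003]
ft_force: [0.1, 0.1, -1.2]
width: 0.097
t 25.45 p [0.6009 0.1346 0.0251] w 0.097 yaw -11.7 radial r 0.0377 lat(left+) 0.3308 | F axial 0.05 left 0.12 z -1.22 T [ 0.051  0.028 -0.006] Taxis -0.026
time_s: 25.65
tcp_pos: [0.6001, 0.1346, 0.0226]
eef_rot: [-3.125, 0.319, -0.0]
ft_force: [-0.8, 1.0, -0.5]
width: 0.093
t 25.65 p [0.6001 0.1346 0.0226] w 0.093 yaw -11.6 radial r 0.0384 lat(left+) 0.3307 | F axial -0.96 left 0.83 z -0.49 T [ 0.017  0.031 -0.038] Taxis 0.247
time_s: 25.85
tcp_pos: [0.5998, 0.1346, 0.0206]
eef_rot: [3.125, -0.319, -0.001]
ft_force: [-0.8, -0.2, -1.5]
width: 0.097
t 25.85 p [0.5998 0.1346 0.0206] w 0.097 yaw -11.6 radial r 0.0387 lat(left+) 0.3306 | F axial -0.78 left -0.34 z -1.49 T [-0.021 -0.048 -0.037] Taxis 0.233
```

```bash
python3 -m jog '[[[0,0,-0.0007,0,0,0,0],[0,0,0,0,0,0,0]]]'; python3 s.py; python3 -m jog '[[[0,0,-0.0006,0,0,0,0],[0,0,0,0,0,0,0]]]'; python3 s.py
```

```text
time_s: 26.05
tcp_pos: [0.6001, 0.1345, 0.0201]
eef_rot: [3.125, -0.319, -0.0]
ft_force: [-0.5, 0.4, -1.5]
width: 0.095
t 26.05 p [0.6001 0.1345 0.0201] w 0.095 yaw -11.7 radial r 0.0385 lat(left+) 0.3306 | F axial -0.59 left 0.27 z -1.52 T [ 0.008  0.075 -0.031] Taxis 0.152
time_s: 26.25
tcp_pos: [0.6001, 0.1345, 0.0199]
eef_rot: [3.125, -0.319, 0.0]
ft_force: [-1.8, -0.6, 3.7]
width: 0.09
t 26.25 p [0.6001 0.1345 0.0199] w 0.09 yaw -11.7 radial r 0.0384 lat(left+) 0.3306 | F axial -1.66 left -0.95 z 3.73 T [-0.088  0.288  0.002] Taxis 0.586
```

```bash
python3 -m jog '[[[0,0,0,0,0,0,0.2],[0,0,0,0,0,0,0.4],[0,0,0,0,0,0,0.7],[0,0,0,0,0,0,0.7],[0,0,0.02,0,0,0,0.7],[0,0,0.05,0,0,0,0.7],[0,0,0.05,0,0,0,0.7],[0,0,0.05,0,0,0,0.7]]]'; python3 -m jog '[[[0,0,0.05,0,0,0,0.7],[-0.01,0,0.05,0,0,0,0.7],[0,0,0,0,0,0,0.7],[0,0,0,0,0,0,0.7]]]'; python3 see.py 2>/dev/null; python3 - <<'E'
from h import *
c=wristcam(); save(c,"o.png")
for m in r.masks_of(c,"bar_center")[:1]:
    ys,xs=np.nonzero(m["pixels"]); P=np.array([atz(c,q,.04)[:2] for q in zip(xs,ys)]); k=P.mean(0); u,s,v=np.linalg.svd(P-k,full_matrices=False); v=v[0]*np.sign(v[0][0]); t=(P-k)@v
    print("ends",k+v*t.min(),k+v*t.max(),t.max()-t.min(),np.degrees(np.arctan2(v[1],v[0])))
E
python3 mk.py
```

```text
time_s: 27.05
tcp_pos: [0.5996, 0.1345, 0.1911]
eef_rot: [3.125, -0.319, -0.001]
ft_force: [0.6, 0.2, -0.1]
width: 0.699
time_s: 27.45
tcp_pos: [0.591, 0.1347, 0.2908]
eef_rot: [-3.125, 0.319, -0.006]
ft_force: [1.3, 0.2, -0.4]
width: 0.7
[0.59005625 0.13455124 0.28830844] 0.7026993038490292 [-0.25048324  0.69345339 -0.20481138] [-0.00776128 -0.02722576 -0.06751037]
yaw -11.65324377446997 tilt [1.39848421e-05 2.57462477e-05]
0.72 bardir -11.41311203960337 tip [0.68376951 0.11665308]
line offset from axis A (left+) 0.32976590038914033 tip r -0.04847340476469192
axis 0.55 [ 86.4 201.1] [0.6431 0.3389 0.1026]
ends [0.53339917 0.14787477] [0.70924582 0.11243412] 0.17938251528832572 -11.394908479284435
mark mod60 2.0 each [0.  0.  3.  3.5 2.5 1.5] depth -15.5
mark mod60 2.0 each [1.  3.5 3.5 3.  1.5 0.5] depth -12.3
```

```bash
python3 -c "
from bench import r
print(r.hand_in())"
```

```text
the job is handed in; nothing more can be done
None
```

I tightened the grey press's collar clockwise with the bar, in three strokes from hole to hole. I then laid the bar back in both notches of its rest and handed the job in at about 28 s.

**Tightness:** The collar met the plate at roughly 2.3 rad of turn. My estimates of the peak torque disagree:

| How estimated | Peak torque |
|---|---|
| Ratio of the hand's force to the free-running force | about 0.36 N m |
| Hand's force and moment taken together | about 0.48 N m |
| Turn past contact | about 0.48 N m |
| Spring-back of about 3° on release | about 0.55 N m |

All of these lie within the allowed 0.32–0.75 N m, but I cannot say which is closest to the 0.45 N m target.

**Collar after release:** It sprang back about 3° and held. The marks still read the same angle once the arm was clear.

**Bar:** By the wrist camera its ends lie within about 3 mm of where they started. The measured length is 179 mm and the direction is unchanged at −11.4°, so it looks level and seated. The hand also felt it touch down before I let go. I could not view the last picture because the 12-picture limit was reached, so this check rests on numbers alone.

**Forces:** The side force on the bar stayed below about 12.5 N, and it went into each hole without binding. In the third stroke about 3 N of axial force built up. I relieved it by pulling back 1 mm.

I felt no contact with anything else on the bench. I did not check those things again afterwards.

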